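# Get the powder pot out from between the cups

### The arm

A 6-joint arm with a two-finger parallel gripper is mounted at the origin on a cart in front of the work surface, level with it; the furniture and walls round the work are solid. World frame = base frame: x ahead of the robot, y to its left, z up, the work surface at z = 0. Lengths are in m, angles in rad, forces in N, time in s.
With the tool pointing down it reaches from about 0.35 to 0.925 m from the base axis. Payload 6.4 kg.
Tool frame: the origin (TCP) lies on the centre line of the jaws, within the pads' length; the fingertips stand 8 mm ahead of it and the grasp point (between the pads) lies 11 mm behind it; y points along the fingers, x is the direction in which the jaws open and shut, and the axes are right-handed (so a half turn about y gives the same grasp; the last joint's range is limited). The gripper opens to 94 mm and grips with 3 to 60 N. Pads are 16 mm wide; open, the fingers measure 119 mm over their backs; the gripper's body (75 mm by 177 mm) begins 78 mm behind the grasp point.
Start: joints at [1.134, 0.245, 1.558, -0, 1.339, -0.174], TCP at [0.169, 0.628, 0.213] pointing down, gripper open.
Joint ranges: [-3.13, 3.13], [-1.02, 2.26], [0.13, 2.54], [-0.95, 4.09], [0.21, 2.88], [-2.74, 2.74]. Speed limits (rad/s): [2.57, 2.57, 3.14, 3.14, 3.14, 3.14].

### API

Orientations are given as a 3x3 rotation matrix whose columns are the frame's x, y, z axes.
In Python, from station import arm gives the robot as it stands.
- The arm moves only by the tool move_arm, never from a script. Its argument "series" is a list that holds one entry, the list of rows, each a list of 7 numbers: the shift along the tool's x, y, z in units of 300 mm (1.0 is 300 mm), then the turn, a rotation vector about the tool's x, y, z in units of 90 degrees (1.0 is 90 degrees), then the finger opening in mm, from 0 to 94. A call has 1 to 12 rows; each row shifts and turns the pose as measured when the row begins, along the tool's axes as they then stand; what a row does not reach is not made up. A row lasts 1/8 s, in which the tool goes at most 62.5 mm and 10.7 degrees, less where a joint would pass 70% of its speed; a pose out of reach is approached as far as the arm can. A call with a number of a shift or a turn outside -1 to 1 is refused whole. A call with a gripper value outside its range is refused whole. The fingers move at their own pace and stop on an object; "force" is the grip in N (left out, the last holds). Time passes only in rows, so rows that do not move let the fingers close. It gives the time, the measured TCP pose, the force and the opening at its end, in the units of the state.
- arm.state(): the state, without advancing time (a new reading comes with each control period).
- arm.get_image(name): name is "scene" or "side" or "wrist"; returns (picture, depth): 400x640x3 uint8, blue, green, red; 400x640 float32, m along the optical axis (not along the pixel's ray), 0 where there is no reading.
- arm.calibration(name): a dict with "vertical_fov" (degrees; the focal length in pixels is half the picture's height over the tangent of half this angle, whatever the lens; pixels are square), "cx", "cy" (the principal point, pixels), "extrinsics" (4x4, takes a point from camera to world coordinates). Camera axes: x right, y up, looking along -z (the intrinsics and any distortion apply to the point x, -y, -z); pixel columns grow to the right and rows downward; lengths in m; the calibration is good to about 2 mm. The wrist camera is an equidistant fisheye: a pixel r from the principal point sees the ray r / f radians off the axis. A picture is of the moment at which its call begins: read the wrist's pose just before it. calibration takes no time and is no camera call; for the wrist camera it gives the pose at the moment of the call.
- arm.job_done(): hands the job in, once; it reports no verdict.
The state is a dict: "t": time; "qpos": joint angles; "qvel": joint speeds; "joint_efforts": joint torques, N m; "ee_pos": TCP position; "ee_rot": TCP orientation; "wrist_force": force on the tool from outside, world axes, zero at the start; "wrist_torque": the same for the moment, N m; "grip_width": finger opening in m.
Only numpy, scipy, OpenCV 4.12 (cv2) and the standard library are available. Lean on these libraries where they do the work, as an engineer would, in place of code of your own. Each camera call takes 0.05 s, during which the arm holds its last target. There are 200 camera calls.

### The job

The polishing-powder pot is hemmed in on its wooden rack by a wide and a narrow steel cup: first stand both cups upright on the black rubber mat, then stand the pot upright in the middle of the white tray. After that put the wide cup back on the very seat of the rack where it stood, and last stand the narrow cup inside it. Keep the pot upright all the while, and leave the felt bob, the burr and the two stones where they lie.

Things in the scene. Friction and masses are not known exactly. Their poses are not given: they have to be found in the camera images.
- rack: Fixed wooden rack: board 90 (x) x 206 (y) x 6 mm, origin under its centre, z up. The pot stands at its centre between two upright cheeks (inner faces x = +-33 mm, outer +-42, 50 mm long in y, top 56 mm above the worktop). Two flush round cork seats, 68 mm across, at x = 0, y = +65 and -65 mm, carry one cup each at the start (which cup where varies).
- wide_cup: Wide, low, open steel cup, round and straight-sided: 67 mm outside, 62 mm inside, 34 mm high, inner floor 4 mm above its underside. Origin at the centre of its underside, z up. At the start on one of the rack's two seats, 3 mm from the pot; about 0.12 kg.
- narrow_cup: Narrow, tall, open steel cup, round and straight-sided: 52 mm outside, 70 mm high; stood inside the wide cup it has 5 mm of play all round and stands 40 mm proud. Origin at the centre of its underside, z up. At the start on the other seat of the rack, 11 mm from the pot; about 0.12 kg.
- pot: Closed round pot of polishing powder, whitish with a blue-grey screw lid: 52 mm high; body 52 mm across up to 38 mm, lid 56 mm across above that. Origin at the centre of its underside, z up. At the start in the middle of the rack between the two cheeks and the two cups; about 0.07 kg.
- mat: Black ribbed rubber mat, fixed, flat on the worktop: 120 (its x) x 170 (its y) x 8 mm. Origin under its centre; the two cups fit on it side by side along y. It lies to the left or the right of the rack. Beyond the place on the left hangs the polisher's mesh guard (near face at world x = 0.535 m, from y = 0.05 to 0.30, up to z = 0.27): swing the gripper round in front of it.
- tray: White sorting tray, fixed: 141 (its x) x 151 (its y) x 28 mm, thin walls, inner faces at about x = +-62 and y = +-67 mm, inner floor 3 mm above the worktop. Origin under its centre. It lies on the other side of the rack from the mat; two stones lie in diagonal corners.
- felt_bob: Bystander: felt bob on a steel pin, 21 x 62 x 21 mm, lying just in front of the rack, long way along the rack's y. Origin at the centre of its underside.
- burr: Bystander: grey mounted point, 9 x 54 x 9 mm, lying just behind the rack, long way along the rack's y. Origin at the centre of its underside.
- stone_a: Bystander: green rough stone, 24 x 25 x 18 mm, lying in the tray's +x +y corner. Origin at the centre of its underside.
- stone_b: Bystander: green rough stone, 19 x 31 x 20 mm, lying in the tray's -x -y corner. Origin at the centre of its underside.
Mind the look-alikes: they are no part of the job. What is shaped like the narrow_cup but purple is not meant.

How it is judged:
By the outcome, as a careful person would: the job done as asked, in the order asked, and still so for the second after the job is handed in, with the robot touching nothing.
It also fails if it takes over 115 s, if anything falls off the work surface, if the arm or the gripper's body presses on something with over 40 N, if the wrist force passes 120 N, or if a joint passes its speed limit or range.

## Working session

There is one attempt and no reset: what is moved stays moved. The work goes in short steps, Python scripts to look and compute and a tool call to move; the robot and the scene stay as the last step left them, time stands still between calls to the robot, and variables do not carry over. Pictures are saved under pics/ and viewed, and the job is handed in when it is done.

Besides the shell and the picture viewer there is one more tool, called as name(argument=value, ...), one argument or row to a line, values as JSON. move_arm: Moves the arm, as the interface text tells. Its arguments: {"type":"object","properties":{"series":{"type":"array"},"force":{"type":"number"}},"required":["series"]}

```bash
ls; mkdir -p pics; cat > h.py <<'E'
import numpy as np, cv2
from station import arm
def K(n):
    c=arm.calibration(n); f=200/np.tan(np.radians(c["vertical_fov"])/2)
    return f,c["cx"],c["cy"],np.array(c["extrinsics"])
def pts(n,depth):
    f,cx,cy,T=K(n); v,u=np.mgrid[:400,:640]
    P=np.stack([(u-cx)/f*depth,-(v-cy)/f*depth,-depth],-1)
    return P@T[:3,:3].T+T[:3,3]
def ray(n,u,v,z):
    f,cx,cy,T=K(n); a=np.array([(u-cx)/f,(v-cy)/f])
    if n=="wrist":
        r=np.hypot(*a); d=np.array([a[0]/r*np.sin(r),-a[1]/r*np.sin(r),-np.cos(r)]) if r>0 else np.array([0,0,-1.])
    else: d=np.array([a[0],-a[1],-1])
    d=T[:3,:3]@d; o=T[:3,3]
    return o+d*(z-o[2])/d[2]
E
python3 - <<'E'
from h import *
for n in ["scene","side","wrist"]:
    i,d=arm.get_image(n); cv2.imwrite(f"pics/{n}0.png",i); np.save(f"{n}0.npy",d); print(n,K(n), [k for k in arm.calibration(n)])
print(arm.state())
E
```

```text
pics
scene (np.float64(520.8172691776966), 326.11583535952207, 202.39472586558657, array([[-0.79065656,  0.41761248, -0.44772986, -0.09061241],
       [-0.61216037, -0.52601942,  0.59039246,  0.67970093],
       [ 0.01104066,  0.74088014,  0.67154652,  0.94091584],
       [ 0.        ,  0.        ,  0.        ,  1.        ]])) ['vertical_fov', 'cx', 'cy', 'extrinsics']
side (np.float64(378.99789667435624), 318.16582793386186, 196.8498953499956, array([[-0.85031147,  0.30281138, -0.4304366 ,  0.11995539],
       [-0.52618545, -0.50464939,  0.68443982,  0.45917975],
       [-0.0099634 ,  0.80847651,  0.58844411,  0.51749971],
       [ 0.        ,  0.        ,  0.        ,  1.        ]])) ['vertical_fov', 'cx', 'cy', 'extrinsics']
wrist (np.float64(309.70691628693146), 318.3091464311451, 197.7978514121827, array([[ 0.26029205, -0.93166572, -0.25346998,  0.09479269],
       [ 0.96552885,  0.25076968,  0.06977539,  0.64677661],
       [-0.00144476, -0.26289456,  0.96482349,  0.38397218],
       [ 0.        ,  0.        ,  0.        ,  1.        ]])) ['vertical_fov', 'cx', 'cy', 'extrinsics']
{'t': 0.15, 'qpos': array([ 1.13385882e+00,  2.45622031e-01,  1.55870450e+00, -8.83236056e-06,
        1.33868732e+00, -1.74107083e-01]), 'qvel': array([-4.69092610e-05, -1.57961822e-03, -4.19872535e-03,  1.67127997e-03,
       -1.13563879e-03, -1.13510245e-03]), 'joint_efforts': array([ 1.66910394e-05, -4.16269004e+01, -3.14980209e+01,  6.85293088e-02,
        3.16471222e-02, -9.24219080e-05]), 'ee_pos': array([0.16869415, 0.62727839, 0.21263456]), 'ee_rot': array([[ 2.59812428e-01, -5.93617527e-04, -9.65658920e-01],
       [ 9.65658086e-01, -1.29132041e-03,  2.59812998e-01],
       [-1.40120463e-03, -9.99998990e-01,  2.37730472e-04]]), 'wrist_force': array([-0.16791744,  0.34472676, -0.05008039]), 'wrist_torque': array([ 0.04311983, -0.03599939, -0.00752697]), 'grip_width': 0.09428315521033316}
```

View pics/scene0.png

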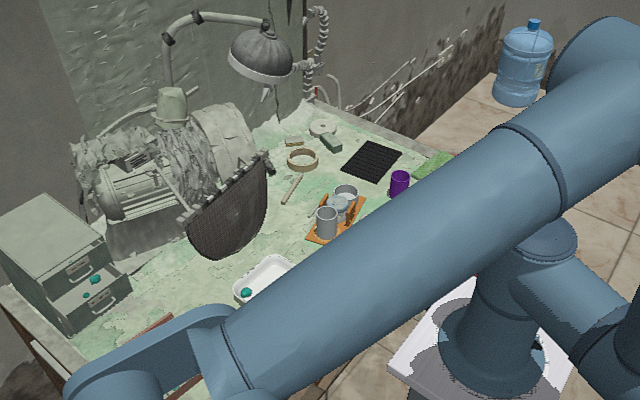

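View pics/side0.png

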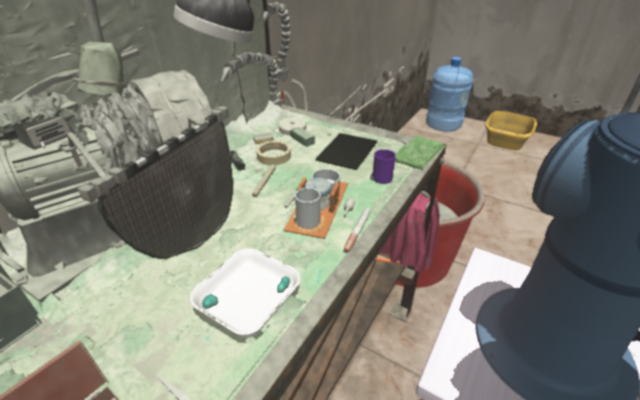

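View pics/wrist0.png

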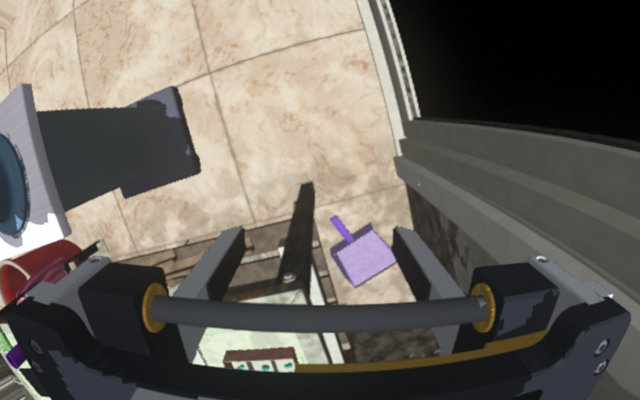

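The side view shows the tray (245,290), the orange rack (318,208) with the narrow cup nearer the tray (308,205) and the wide cup beyond (325,182), the mat at (347,150) and the purple decoy at (384,165). The tray is on the left (+y), the mat on the right.

```bash
python3 - <<'E'
from h import *
i=cv2.imread("pics/side0.png"); d=np.load("side0.npy"); P=pts("side",d)
hsv=cv2.cvtColor(i,cv2.COLOR_BGR2HSV)
def rect(xy,name):
    c,s,a=cv2.minAreaRect(xy.astype(np.float32)); print(name,np.round(c,4),np.round(s,3),a,len(xy))
def big(m):
    n,l,st,_=cv2.connectedComponentsWithStats(m.astype(np.uint8)); return l==1+np.argmax(st[1:,4])
roi=np.zeros((400,640),bool); roi[120:340,180:420]=1
mat=big((i.max(2)<60)&roi&(P[...,2]<.03)&(P[...,2]>-.02)&(P[...,1]<.0))
print("mat z",np.median(P[mat][:,2])); rect(P[mat][:,:2],"mat")
q=cv2.minAreaRect(np.argwhere(mat)[:,::-1].astype(np.float32));
cn=cv2.approxPolyDP(cv2.findContours(mat.astype(np.uint8),0,2)[0][0],6,True)[:,0]; 
print("mat corners",[(tuple(map(int,p)),ray("side",*p,.008)[:2].round(3)) for p in cn])
tr=big((hsv[...,1]<40)&(hsv[...,2]>190)&roi)
rect(P[tr&(P[...,2]>.015)][:,:2],"tray rim"); print(np.percentile(P[tr][:,2],[5,50,95]))
ra=big((hsv[...,0]>5)&(hsv[...,0]<20)&(hsv[...,1]>120)&roi)
cv2.imwrite("pics/mask.png",np.where((ra|mat|tr)[...,None],i,i//3)[100:350,170:430].repeat(3,0).repeat(3,1)[:600,:780])
cn=cv2.approxPolyDP(cv2.convexHull(np.argwhere(ra)[:,::-1].astype(np.int32)),4,True)[:,0]
print("rack",[(tuple(map(int,p)),ray("side",*p,.006)[:2].round(3)) for p in cn], np.percentile(P[ra][:,2],[5,50,95]))
lo=ra&(P[...,2]<.012);rect(P[lo][:,:2],"rack board")
X=P[...,0];Y=P[...,1];Z=P[...,2]
print('z band tops'); 
for a,b in [(.03,.045),(.045,.052),(.052,.06),(.066,.09)]:
    m=(Z>a)&(Z<b)&(hsv[...,1]<60)&roi; m[:,:280]=0;m[:,350:]=0;m[240:]=0;m[:165]=0
    if m.sum()>5: rect(P[m][:,:2],(a,b))
E
```

```text
mat z 0.008856160857732776
mat [ 0.5395 -0.3609] [0.11 0.16] 6.6241960525512695 1124
mat corners [((318, 158), array([ 0.585, -0.282])), ((356, 167), array([ 0.478, -0.294])), ((374, 141), array([ 0.499, -0.446])), ((339, 135), array([ 0.603, -0.428]))]
tray rim [0.4609 0.1475] [0.178 0.907] 36.4455451965332 1486
[-0.00046962  0.00239337  0.02585998]
rack [((346, 183), array([ 0.466, -0.219])), ((323, 237), array([ 0.414, -0.025])), ((285, 229), array([ 0.493, -0.005])), ((292, 216), array([ 0.506, -0.047])), ((337, 183), array([ 0.485, -0.207]))] [0.00502462 0.00702141 0.0551996 ]
rack board [ 0.4789 -0.1108] [0.085 0.202] 14.977066040039062 606
z band tops
(0.03, 0.045) [ 0.4855 -0.1168] [0.065 0.191] 11.046459197998047 350
(0.045, 0.052) [ 0.4762 -0.0758] [0.062 0.107] 11.105863571166992 138
(0.052, 0.06) [ 0.4721 -0.0839] [0.06  0.119] 20.637470245361328 385
(0.066, 0.09) [ 0.4657 -0.0505] [0.051 0.052] 53.70914840698242 268
```

View pics/mask.png

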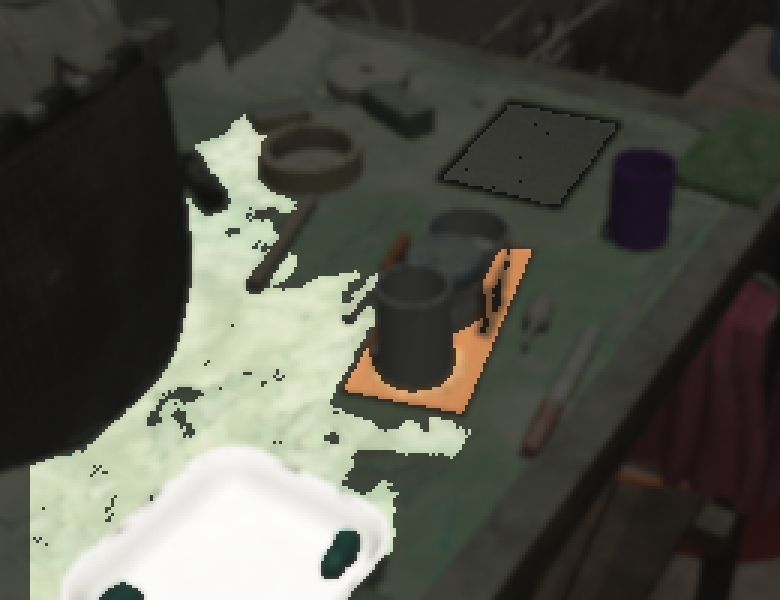

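move_arm(
  series=[
    [[-0.15,-0.01,-0.117,0,0,0,94],[-0.15,-0.01,-0.117,0,0,0,94],[-0.15,-0.01,-0.117,0,0,0,94],[-0.15,-0.01,-0.117,0,0,0,94],[-0.15,-0.01,-0.117,0,0,0,94],[-0.15,-0.01,-0.117,0,0,0,94],[-0.15,-0.01,-0.117,0,0,0,94],[-0.15,-0.01,-0.117,0,0,0,94],[-0.15,-0.01,-0.117,0,0,0,94],[-0.15,-0.01,-0.117,0,0,0,94],[-0.15,-0.01,-0.117,0,0,0,94],[-0.15,-0.01,-0.117,0,0,0,94]],
  ],
  force=20,
)

```text
t: 1.65
ee_pos: [0.441, -0.0205, 0.2487]
ee_rot: [[0.252, 0.003, -0.968], [0.968, -0.004, 0.252], [-0.003, -1.0, -0.003]]
wrist_force: [0.1, -0.0, 0.7]
grip_width: 0.0941
```

move_arm(
  series=[
    [[-0.128,0,-0.103,0,0,0,94],[-0.128,0,-0.103,0,0,0,94],[0,0,0,0,0.111,0,94],[0,0,0,0,0.111,0,94],[0,0,0,0,0.111,0,94],[0,0,0,0,0.111,0,94],[0,0,0,0,0.111,0,94],[0,0,0,0,0.111,0,94],[0,0,0,0,0,0,94]],
  ],
)

```text
t: 2.78
ee_pos: [0.4813, -0.1179, 0.2466]
ee_rot: [[0.974, -0.002, -0.226], [0.226, -0.002, 0.974], [-0.002, -1.0, -0.001]]
wrist_force: [-0.5, 0.4, -1.1]
grip_width: 0.094
```

```bash
python3 - <<'E'
from h import *
for n in ["scene","side","wrist"]:
    i,d=arm.get_image(n); cv2.imwrite(f"pics/{n}1.png",i); np.save(f"{n}1.npy",d)
np.save("K1.npy",K("wrist")[3]); print(arm.state()["ee_pos"],arm.state()["ee_rot"],K("wrist"))
E
```

```text
[ 0.48144238 -0.11792967  0.24675367] [[ 0.973936   -0.00131637 -0.22681916]
 [ 0.22681672 -0.00177317  0.97393584]
 [-0.00168425 -0.99999756 -0.00142838]] (np.float64(309.70691628693146), 318.3091464311451, 197.7978514121827, array([[ 0.97404901, -0.21876171, -0.05806757,  0.46425033],
       [ 0.22632892,  0.93921847,  0.25815478, -0.04367292],
       [-0.00193624, -0.26459778,  0.96435692,  0.41795195],
       [ 0.        ,  0.        ,  0.        ,  1.        ]]))
```

View pics/wrist1.png

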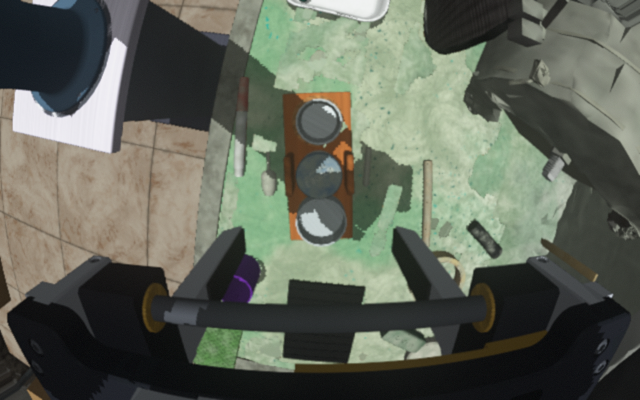

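View pics/scene1.png

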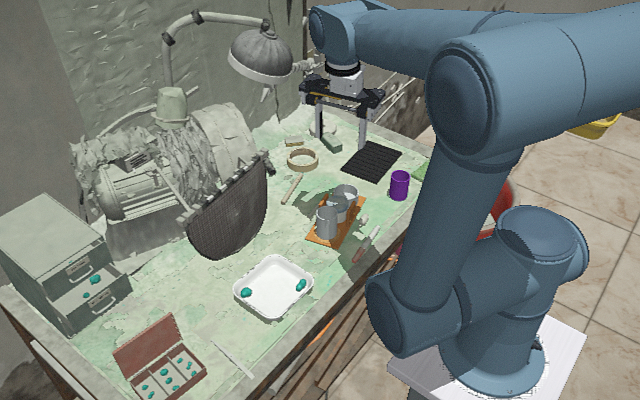

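```bash
python3 - <<'E'
from h import *
i=cv2.imread("pics/wrist1.png"); cv2.imwrite("pics/w1z.png",cv2.resize(i[80:260,220:420],None,fx=3.3,fy=3.3,interpolation=cv2.INTER_CUBIC))
hsv=cv2.cvtColor(i,cv2.COLOR_BGR2HSV)
ra=((hsv[...,0]<18)&(hsv[...,1]>120)); ra[:85]=0;ra[250:]=0;ra[:,:275]=0;ra[:,360:]=0
T=K("wrist")[3]
c=cv2.minAreaRect(np.argwhere(ra)[:,::-1].astype(np.float32)); print(c)
W=np.array([ray("wrist",*p,.006)[:2] for p in cv2.boxPoints(c)]);print(W.round(4),W.mean(0))
g=cv2.cvtColor(i,cv2.COLOR_BGR2GRAY)
for z,p in [(.076,(319,121)),(.058,(319,175)),(.04,(321,220))]: print(z,p,ray("wrist",*p,z).round(4))
# pads from depth
for n in["side","scene"]:
    d=np.load(n+"1.npy");P=pts(n,d);I=cv2.imread(f"pics/{n}1.png");h=cv2.cvtColor(I,cv2.COLOR_BGR2HSV)
    m=((h[...,1]<40)&(h[...,2]>150)).astype(np.uint8);m=(m>0)&(P[...,0]<.56)&(P[...,1]>.02)&(P[...,1]<.35)
    m=cv2.morphologyEx(m.astype(np.uint8),cv2.MORPH_OPEN,np.ones((5,5)))
    k,l,st,_=cv2.connectedComponentsWithStats(m);b=1+np.argmax(st[1:,4]);print(n,st[b])
    Q=P[l==b];R=Q[(Q[:,2]>.02)&(Q[:,2]<.04)];print(cv2.minAreaRect(R[:,:2].astype(np.float32)),len(R))
    h_=cv2.convexHull(np.argwhere(l==b)[:,::-1].astype(np.int32))
    if n=="scene": cv2.imwrite("pics/tr.png",np.where((l==b)[...,None],I,I//3)[220:350,200:340].repeat(4,0).repeat(4,1))
E
```

```text
((318.6941833496094, 165.25738525390625), (145.75619506835938, 69.1465072631836), 87.66268920898438)
[[ 0.4094 -0.027 ]
 [ 0.497  -0.0029]
 [ 0.5555 -0.1982]
 [ 0.4593 -0.2251]] [ 0.48030682 -0.11331131]
0.076 (319, 121) [ 0.4659 -0.0503  0.076 ]
0.058 (319, 175) [ 0.4804 -0.1126  0.058 ]
0.04 (321, 220) [ 0.4971 -0.1731  0.04  ]
side [  112   228   236   172 22583]
((0.44803404808044434, 0.16515952348709106), (0.1520427167415619, 0.14170223474502563), 89.17615509033203) 1098
scene [  179   236   173   147 11211]
((0.4456007480621338, 0.16327089071273804), (0.15294964611530304, 0.14160946011543274), 89.7343521118164) 496
```

View pics/w1z.png

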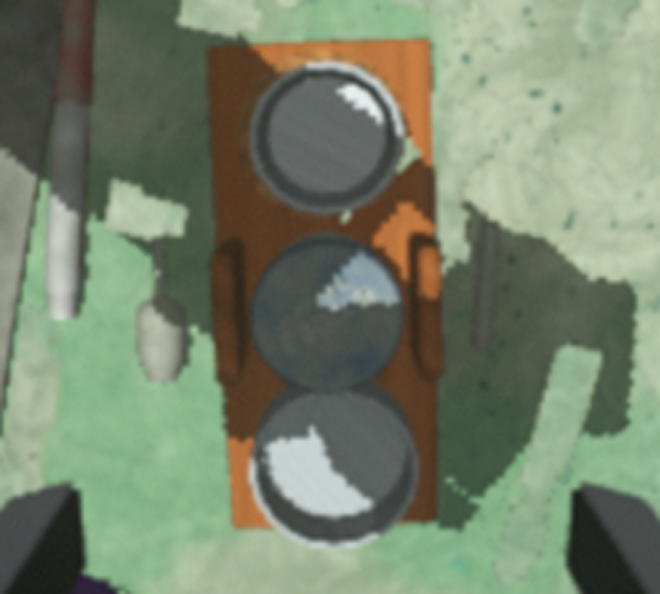

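move_arm(
  series=[
    [[0,0,0,0,-0.016,0,94],[0.004,0,0.117,0,0,0,94],[0,0,0.117,0,0,0,94],[0,0.1,0,0,0,0,94],[0,0.15,0,0,0,0,94],[0,0.1,0,0,0,0,94],[0,0,0,0,0,0,94]],
  ],
)

```text
t: 3.8
ee_pos: [0.4652, -0.0481, 0.1406]
ee_rot: [[0.964, 0.002, -0.265], [0.265, -0.003, 0.964], [0.002, -1.0, -0.004]]
wrist_force: [-0.0, 0.5, 1.0]
grip_width: 0.0943
```

```bash
cat >> h.py <<'E'
def go(x,y,z,yaw=None):
    s=arm.state(); R=s["ee_rot"]; a=np.degrees(np.arctan2(R[1,0],R[0,0]))
    d=R.T@(np.array([x,y,z])-s["ee_pos"]); print("units",(d/.3).round(3),"yaw",a.round(2),"ypos",s["ee_pos"].round(4),"tilt",R[:2,1].round(4),"F",s["wrist_force"].round(1),"w",round(s["grip_width"],4))
E
python3 - <<'E'
from h import *
i,d=arm.get_image("wrist"); cv2.imwrite("pics/wrist2.png",i)
go(.465,-.05,.053)
for u,v in [(268,182),(240,262)]: print(ray("wrist",u,v,0))
E
```

```text
units [-0.007  0.297 -0.002] yaw 15.34 ypos [ 0.4663 -0.0485  0.1421] tilt [ 0.0052 -0.0039] F [ 0.1  0.3 -0.4] w 0.0941
[ 0.41405203 -0.05568187  0.        ]
[ 0.40223056 -0.15653229  0.        ]
```

View pics/wrist2.png

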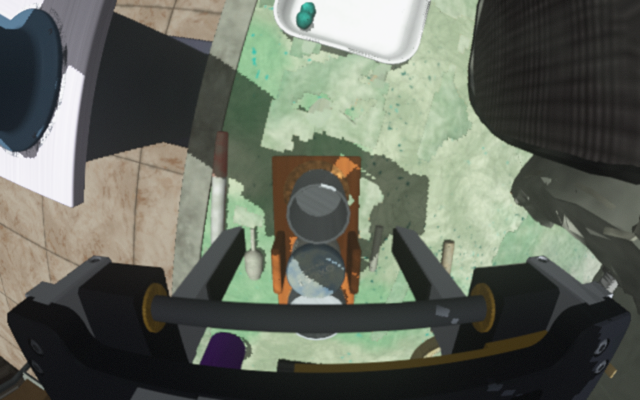

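move_arm(
  series=[
    [[-0.007,0.1,-0.002,0,0,0,94],[0,0.1,0,0,0,0,94],[0,0.097,0,0,0,0,94],[0,0,0,0,0,0,94],[0,0,0,0,0,0,48],[0,0,0,0,0,0,48],[0,0,0,0,0,0,48],[0,0,0,0,0,0,48],[0,0,0,0,0,0,48],[0,0,0,0,0,0,48],[0,0,0,0,0,0,48],[0,0,0,0,0,0,48]],
  ],
  force=25,
)

```text
t: 5.35
ee_pos: [0.476, -0.0541, 0.0654]
ee_rot: [[0.963, 0.029, -0.268], [0.269, -0.013, 0.963], [0.024, -1.0, -0.02]]
wrist_force: [0.0, -0.5, 0.9]
grip_width: 0.0511
```

```bash
python3 - <<'E'
from h import *
go(.5456,-.402,.2)
E
```

```text
units [-0.077 -0.427 -1.188] yaw 15.59 ypos [ 0.476  -0.0541  0.0654] tilt [ 0.0287 -0.0127] F [ 0.  -0.5  0.9] w 0.0511
```

```bash
python3 - <<'E'
from h import *
for n in ["wrist","side"]:
    i,d=arm.get_image(n); cv2.imwrite(f"pics/{n}3.png",i)
go(.5456,-.402,.2)
P=pts("side",d); h=cv2.cvtColor(i,cv2.COLOR_BGR2HSV)
cv2.imwrite("pics/side3z.png",cv2.resize(i[120:260,240:420],None,fx=4,fy=4))
E
```

```text
units [-0.077 -0.427 -1.188] yaw 15.58 ypos [ 0.476  -0.0541  0.0655] tilt [ 0.0288 -0.0127] F [ 0.5 -0.2 -0.1] w 0.0515
```

View pics/wrist3.png

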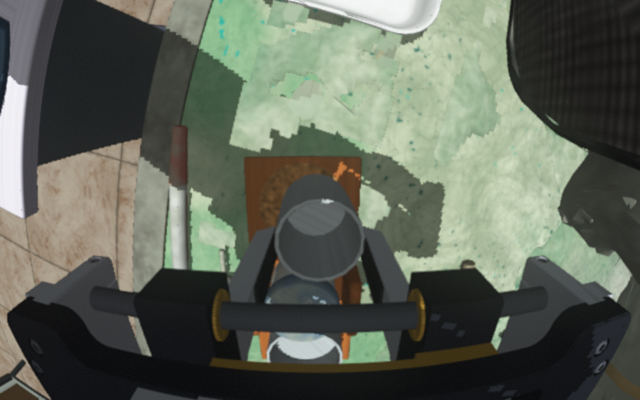

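View pics/side3z.png

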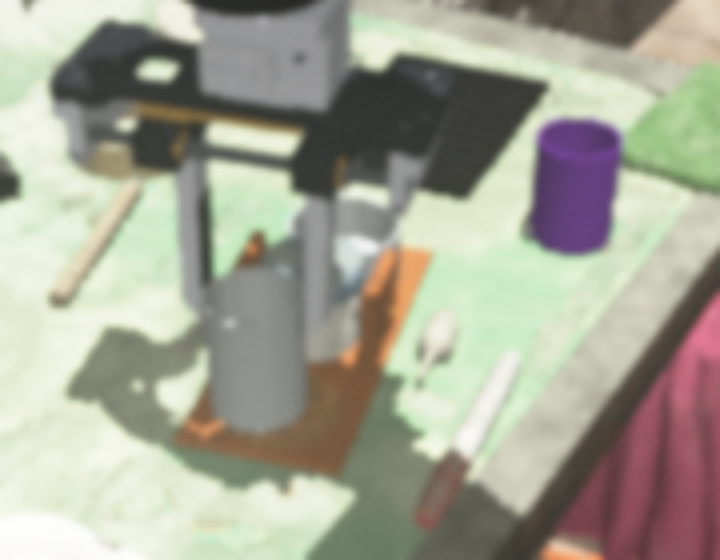

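```bash
cat >> h.py <<'E'
def fix(yaw):
    from scipy.spatial.transform import Rotation as Ro
    R=arm.state()["ee_rot"]; c,s=np.cos(np.radians(yaw)),np.sin(np.radians(yaw))
    D=np.array([[c,0,-s],[s,0,c],[0,-1,0]]); print("turn",(Ro.from_matrix(R.T@D).as_rotvec()/(np.pi/2)).round(3))
E
python3 -c "
from h import *
fix(14.5)"
```

```text
turn [0.013 0.012 0.016]
```

move_arm(
  series=[
    [[0,-0.05,0,0,0,0,48],[0,-0.1,0,0,0,0,48]],
  ],
)

```text
t: 5.7
ee_pos: [0.4727, -0.0528, 0.1099]
ee_rot: [[0.963, 0.023, -0.268], [0.268, -0.011, 0.963], [0.02, -1.0, -0.016]]
wrist_force: [0.4, 0.6, -0.4]
grip_width: 0.0516
```

move_arm(
  series=[
    [[0,-0.1,0,0,0,0,48]],
  ],
)

```text
t: 5.82
ee_pos: [0.4719, -0.0524, 0.1414]
ee_rot: [[0.963, 0.023, -0.268], [0.268, -0.01, 0.963], [0.02, -1.0, -0.016]]
wrist_force: [0.0, 0.3, -0.3]
grip_width: 0.0516
```

move_arm(
  series=[
    [[0,0,0,0,0,0,48]],
  ],
)

```text
t: 5.95
ee_pos: [0.4737, -0.053, 0.1444]
ee_rot: [[0.963, 0.029, -0.268], [0.269, -0.012, 0.963], [0.025, -0.999, -0.02]]
wrist_force: [-0.6, -0.7, -0.8]
grip_width: 0.0513
```

```bash
python3 - <<'E'
from h import *
go(.5456,-.402,.2)
fix(14.5)
print(arm.state()["qvel"])
i,d=arm.get_image("wrist"); cv2.imwrite("pics/wrist4.png",i)
go(.5456,-.402,.2)
E
```

```text
units [-0.077 -0.164 -1.189] yaw 15.58 ypos [ 0.4737 -0.053   0.1444] tilt [ 0.0292 -0.0125] F [-0.6 -0.7 -0.8] w 0.0513
turn [0.013 0.012 0.016]
[-0.0015269   0.02108507  0.0410478  -0.00109279  0.00854533 -0.00025778]
units [-0.074 -0.171 -1.19 ] yaw 15.58 ypos [ 0.4726 -0.0526  0.1427] tilt [ 0.0262 -0.0114] F [ 0.3  0.3 -0.3] w 0.0515
```

View pics/wrist4.png

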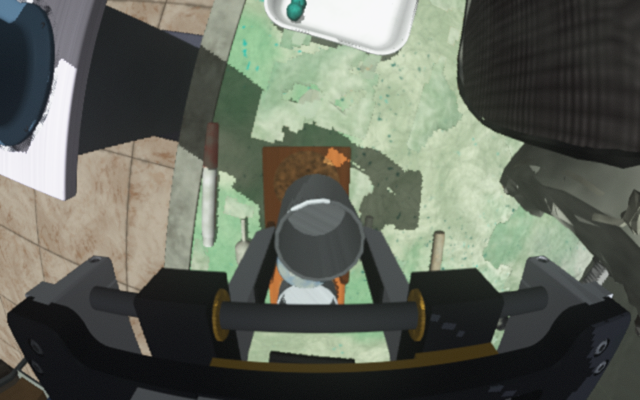

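move_arm(
  series=[
    [[0,-0.06,0,0.013,0.012,0.016,48],[-0.008,0,-0.17,0,0,0,48],[-0.008,0,-0.17,0,0,0,48],[-0.008,0,-0.17,0,0,0,48],[-0.008,0,-0.17,0,0,0,48],[-0.008,0,-0.17,0,0,0,48],[-0.008,0,-0.17,0,0,0,48],[-0.008,0,-0.15,0,0,0,48]],
  ],
)

```text
t: 7.0
ee_pos: [0.5397, -0.3999, 0.143]
ee_rot: [[0.967, -0.02, -0.254], [0.254, 0.015, 0.967], [-0.016, -1.0, 0.02]]
wrist_force: [-0.4, 0.6, -0.3]
grip_width: 0.051
```

```bash
python3 - <<'E'
from h import *
go(.5456,-.402,.070)
i,d=arm.get_image("wrist"); cv2.imwrite("pics/wrist5.png",i)
i,d=arm.get_image("scene"); cv2.imwrite("pics/scene5.png",i[100:260,260:460].repeat(3,0).repeat(3,1))
go(.5456,-.402,.070); fix(14.5)
P=pts("scene",d); m=(i.max(2)<60)&(abs(P[...,2]-.008)<.006)&(P[...,1]<-.2)&(P[...,1]>-.5); m=cv2.morphologyEx(m.astype(np.uint8),cv2.MORPH_OPEN,np.ones((3,3)))>0
print(cv2.minAreaRect(P[m][:,:2].astype(np.float32)),m.sum())
E
```

```text
units [ 0.021  0.243 -0.017] yaw 14.73 ypos [ 0.5397 -0.3999  0.143 ] tilt [-0.0205  0.0154] F [-0.4  0.6 -0.3] w 0.051
units [ 0.024  0.241 -0.01 ] yaw 14.55 ypos [ 0.5393 -0.4021  0.1426] tilt [-0.0204  0.0143] F [-0.3  0.3 -0.6] w 0.0513
turn [-0.012  0.    -0.01 ]
((0.5790985822677612, -0.3393796682357788), (0.07218174636363983, 0.17079821228981018), 34.30640411376953) 562
```

View pics/wrist5.png

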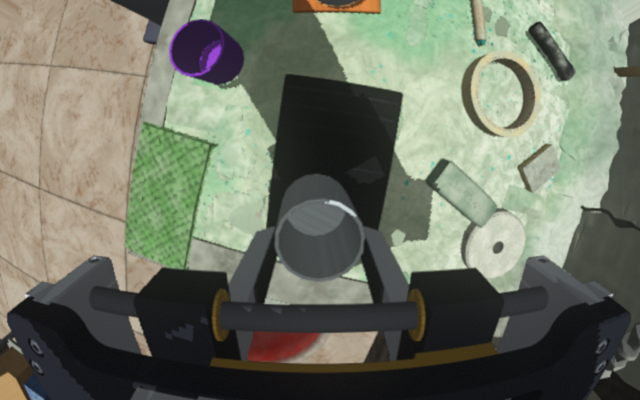

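View pics/scene5.png

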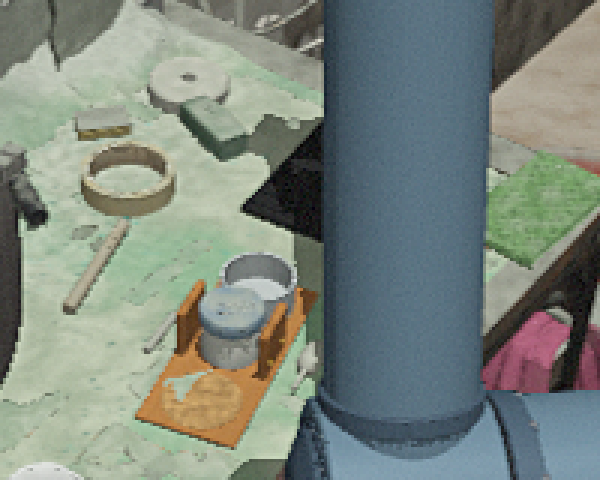

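```bash
python3 - <<'E'
from h import *
a=ray("wrist",287,75,.008)[:2];b=ray("wrist",402,93,.008)[:2]; e=(b-a)/np.linalg.norm(b-a)
print(a,b,np.linalg.norm(b-a),np.degrees(np.arctan2(e[1],e[0])),"centre",(a+b)/2+.085*np.array([e[1],-e[0]]))
E
```

```text
[ 0.47718758 -0.2948406 ] [ 0.59178201 -0.28187041] 0.1153260974998379 6.457454328140125 centre [ 0.54404435 -0.37281623]
```

move_arm(
  series=[
    [[0.025,0.06,-0.008,-0.012,0,-0.01,48],[0,0.08,0,0,0,0,48],[0,0.06,0,0,0,0,48],[0,0.02,0,0,0,0,48]],
  ],
)

```text
t: 7.6
ee_pos: [0.5448, -0.3989, 0.0689]
ee_rot: [[0.968, -0.005, -0.251], [0.251, 0.006, 0.968], [-0.003, -1.0, 0.007]]
wrist_force: [-0.2, 0.8, -0.7]
grip_width: 0.0516
```

```bash
python3 - <<'E'
from h import *
go(.5465,-.404,.070);fix(14.5)
arm.get_image("side")
go(.5465,-.404,.070);fix(14.5)
E
```

```text
units [ 0.001 -0.004 -0.018] yaw 14.53 ypos [ 0.5448 -0.3989  0.0689] tilt [-0.0052  0.006 ] F [-0.2  0.8 -0.7] w 0.0516
turn [-0.005  0.    -0.002]
units [ 0.001 -0.005 -0.018] yaw 14.53 ypos [ 0.5447 -0.3987  0.0686] tilt [-0.0054  0.0063] F [-1.4  0.5 -1.9] w 0.0514
turn [-0.005  0.    -0.002]
```

move_arm(
  series=[
    [[0,0,0,0,0,0,80],[0,0,0,0,0,0,80],[0,-0.05,0,0,0,0,80],[0,-0.12,0,0,0,0,94],[0,-0.12,0,0,0,0,94],[0,-0.05,0,0,0,0,94]],
  ],
)

```text
t: 8.4
ee_pos: [0.5468, -0.4007, 0.1803]
ee_rot: [[0.968, -0.0, -0.251], [0.251, 0.001, 0.968], [0.0, -1.0, 0.001]]
wrist_force: [-0.3, -0.4, 0.6]
grip_width: 0.0942
```

```bash
python3 - <<'E'
from h import *
i,d=arm.get_image("wrist"); cv2.imwrite("pics/wrist6.png",i)
go(.497,-.1745,.1);fix(14.5)
E
```

```text
units [0.027 0.272 0.774] yaw 14.54 ypos [ 0.5473 -0.4011  0.1817] tilt [ 0.0012 -0.0004] F [-0.3 -1.2  2.1] w 0.0942
turn [0.    0.    0.001]
```

View pics/wrist6.png

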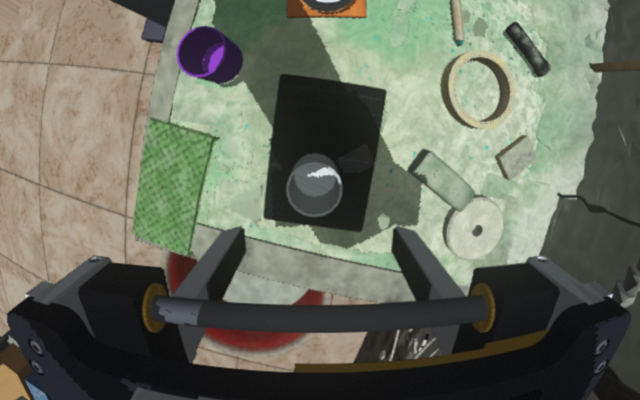

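The narrow cup stands on the mat (rim about (315,190)). Next the wide cup.

move_arm(
  series=[
    [[0.006,0,0.155,0,0,0,94],[0.006,0,0.155,0,0,0,94],[0.006,0,0.155,0,0,0,94],[0.006,0.05,0.155,0,0,0,94],[0.003,0.05,0.12,0,0,0,94]],
  ],
)

```text
t: 9.07
ee_pos: [0.4979, -0.1804, 0.1499]
ee_rot: [[0.969, 0.003, -0.247], [0.247, -0.001, 0.969], [0.002, -1.0, -0.002]]
wrist_force: [1.3, -0.2, -0.2]
grip_width: 0.094
```

```bash
python3 - <<'E'
from h import *
arm.get_image("side")
i,d=arm.get_image("wrist"); cv2.imwrite("pics/wrist7.png",i)
go(.497,-.1745,.021);fix(14.5)
E
```

```text
units [0.005 0.424 0.012] yaw 14.45 ypos [ 0.4965 -0.1785  0.1481] tilt [-0.0014  0.0017] F [0.1 0.  0.1] w 0.094
turn [-0.001 -0.001 -0.001]
```

View pics/wrist7.png

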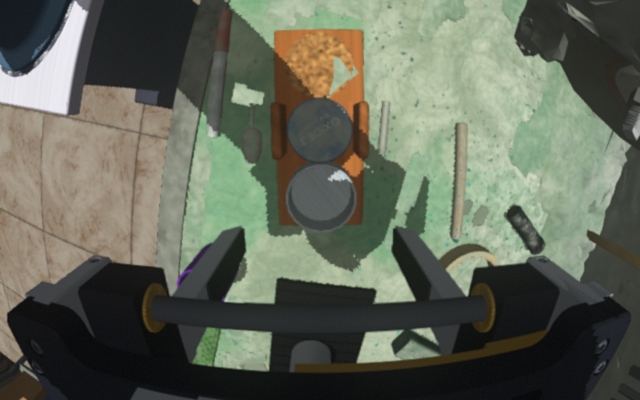

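```bash
python3 - <<'E'
from h import *
for n,u,v,z in [("wide",321,196,.04),("wide l",287,195,.04),("wide r",356,195,.04),("pot",320,131,.058),("rack tl",275,30,.006),("tr",363,30,.006),("bl",279,224,.006),("br",361,225,.006)]: print(n,ray("wrist",u,v,z)[:2].round(4))
E
```

```text
wide [ 0.4981 -0.1763]
wide l [ 0.4671 -0.1833]
wide r [ 0.5297 -0.1672]
pot [ 0.4818 -0.1173]
rack tl [ 0.4124 -0.0286]
tr [ 0.4984 -0.0065]
bl [ 0.4645 -0.2266]
br [ 0.5508 -0.2056]
```

move_arm(
  series=[
    [[0.006,0.1,0.006,0,0,0,94],[0,0.12,0,0,0,0,94],[0,0.12,0,0,0,0,94],[0,0.06,0,0,0,0,94]],
  ],
)

```text
t: 9.68
ee_pos: [0.5005, -0.1797, 0.0271]
ee_rot: [[0.968, 0.004, -0.249], [0.249, -0.003, 0.968], [0.003, -1.0, -0.004]]
wrist_force: [0.2, -0.0, 0.2]
grip_width: 0.0937
```

```bash
python3 - <<'E'
from h import *
go(.4978,-.177,.021)
i,d=arm.get_image("wrist"); cv2.imwrite("pics/wrist8.png",i)
arm.get_image("side")
go(.4978,-.177,.021);fix(14.5)
E
```

```text
units [-0.007  0.02   0.011] yaw 14.44 ypos [ 0.5005 -0.1797  0.0271] tilt [ 0.0042 -0.0029] F [ 0.2 -0.   0.2] w 0.0937
units [-0.005  0.02   0.009] yaw 14.43 ypos [ 0.4999 -0.1793  0.0269] tilt [ 0.0025 -0.0018] F [-1.5 -0.7  1.3] w 0.0939
turn [ 0.001 -0.001  0.001]
```

View pics/wrist8.png

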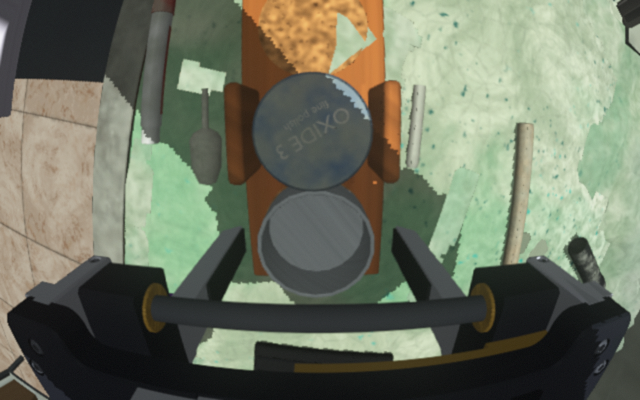

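```bash
python3 - <<'E'
from h import *
for n,u,v,z in [("wide",316,241,.04),("l",258,241,.04),("r",374,241,.04),("pot",313,131,.058),("tip l",241,229,.019),("tip r",396,229,.019)]: print(n,ray("wrist",u,v,z)[:2].round(4))
E
```

```text
wide [ 0.4964 -0.172 ]
l [ 0.4649 -0.1804]
r [ 0.528  -0.1642]
pot [ 0.4801 -0.1133]
tip l [ 0.4507 -0.1852]
tip r [ 0.5457 -0.1609]
```

move_arm(
  series=[
    [[-0.005,0.02,0.022,0,0,0,94],[0,0.002,0,0,0,0,63],[0,0,0,0,0,0,63],[0,0,0,0,0,0,63]],
  ],
  force=25,
)

```text
t: 10.28
ee_pos: [0.4988, -0.1749, 0.0229]
ee_rot: [[0.969, 0.007, -0.249], [0.249, -0.005, 0.969], [0.006, -1.0, -0.006]]
wrist_force: [-1.8, 0.8, -0.1]
grip_width: 0.0675
```

```bash
python3 - <<'E'
from h import *
go(.4964,-.172,.021)
for k in range(4):
    arm.get_image("side"); go(.4964,-.172,.021)
fix(14.5)
i,d=arm.get_image("wrist"); cv2.imwrite("pics/wrist9.png",i)
E
```

```text
units [-0.005  0.006  0.011] yaw 14.4 ypos [ 0.4988 -0.1749  0.0229] tilt [ 0.007  -0.0047] F [-1.8  0.8 -0.1] w 0.0675
units [-0.005  0.006  0.012] yaw 14.4 ypos [ 0.4988 -0.1749  0.0229] tilt [ 0.007  -0.0047] F [0.4 0.4 1.2] w 0.065
units [-0.005  0.006  0.012] yaw 14.4 ypos [ 0.4988 -0.175   0.0229] tilt [ 0.0069 -0.0047] F [-0.7  0.7  2.6] w 0.0652
units [-0.005  0.006  0.012] yaw 14.4 ypos [ 0.4988 -0.1749  0.0229] tilt [ 0.0069 -0.0047] F [-0.2  0.4  2.6] w 0.0652
units [-0.005  0.006  0.012] yaw 14.41 ypos [ 0.4988 -0.1749  0.0229] tilt [ 0.0068 -0.0046] F [-0.2  0.5  3.1] w 0.0652
turn [ 0.004 -0.001  0.003]
```

View pics/wrist9.png

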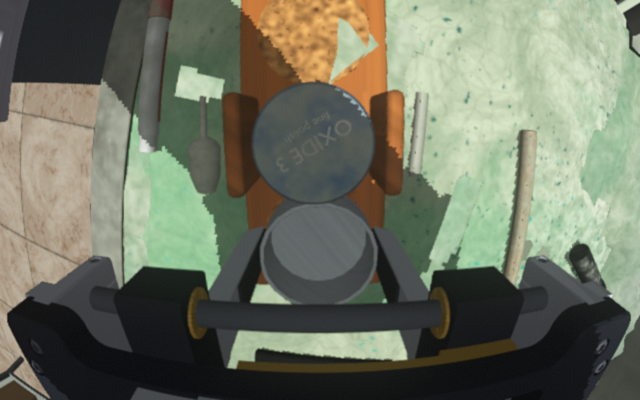

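move_arm(
  series=[
    [[0,-0.05,0,0,0,0,63],[0,-0.12,0,0,0,0,63],[0,-0.12,0,0.004,-0.001,0.003,63],[0.001,0,-0.13,0,0,0,63],[0.001,0,-0.13,0,0,0,63],[0.001,0,-0.13,0,0,0,63],[0.001,0,-0.13,0,0,0,63]],
  ],
)

```text
t: 11.4
ee_pos: [0.5391, -0.3265, 0.1166]
ee_rot: [[0.967, 0.002, -0.254], [0.254, 0.0, 0.967], [0.002, -1.0, -0.0]]
wrist_force: [0.3, -0.3, 0.1]
grip_width: 0.0652
```

```bash
python3 - <<'E'
from h import *
arm.get_image("side")
i,d=arm.get_image("wrist"); cv2.imwrite("pics/wrist10.png",i)
go(.5385,-.325,.0265);fix(14.5)
E
```

```text
units [-0.     0.302  0.014] yaw 14.55 ypos [ 0.5394 -0.3289  0.1171] tilt [ 0.003 -0.002] F [-0.1  1.  -0.6] w 0.0652
turn [0.002 0.001 0.002]
```

View pics/wrist10.png

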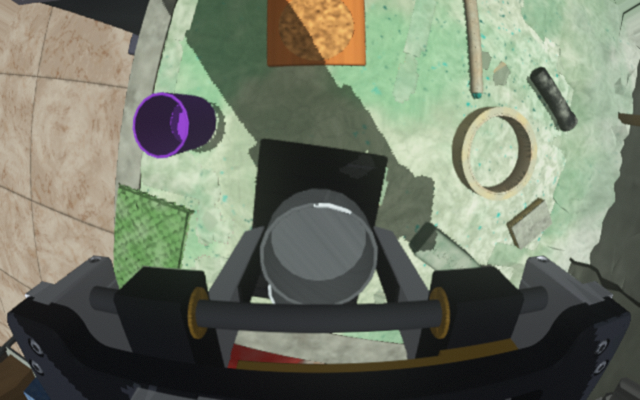

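```bash
python3 - <<'E'
from h import *
a=ray("wrist",261,139,.008)[:2];b=ray("wrist",387,156,.008)[:2]; e=(b-a)/np.linalg.norm(b-a)
n=np.array([e[1],-e[0]]);print(a,b,np.linalg.norm(b-a),"centre",(a+b)/2+.085*n,"wide",(a+b)/2+.045*n)
E
```

```text
[ 0.47505825 -0.28891578] [ 0.59109378 -0.27493874] 0.11687429564410043 centre [ 0.54324119 -0.36631724] wide [ 0.53845758 -0.32660431]
```

move_arm(
  series=[
    [[0,0.1,0.012,0.002,0.001,0.002,63],[0,0.1,0,0,0,0,63],[0,0.08,0,0,0,0,63],[0,0.015,0,0,0,0,63]],
  ],
)

```text
t: 12.0
ee_pos: [0.5386, -0.3236, 0.0288]
ee_rot: [[0.968, 0.0, -0.25], [0.25, 0.001, 0.968], [0.0, -1.0, 0.0]]
wrist_force: [-0.1, 0.1, -1.5]
grip_width: 0.0656
```

```bash
python3 - <<'E'
from h import *
arm.get_image("side")
arm.get_image("side")
go(.5385,-.325,.0265);fix(14.5)
E
```

```text
units [-0.004  0.013 -0.   ] yaw 14.46 ypos [ 0.5396 -0.3246  0.0304] tilt [ 0.0024 -0.0015] F [-0.   0.3 -1.1] w 0.0653
turn [ 0.001 -0.     0.001]
```

move_arm(
  series=[
    [[-0.002,0.014,0,0,0,0,63],[0,0.004,0,0,0,0,63]],
  ],
)

```text
t: 12.35
ee_pos: [0.5403, -0.3255, 0.0274]
ee_rot: [[0.968, 0.006, -0.25], [0.25, -0.004, 0.968], [0.004, -1.0, -0.005]]
wrist_force: [-0.5, -0.6, -1.1]
grip_width: 0.0654
```

```bash
python3 - <<'E'
from h import *
arm.get_image("side")
go(.5385,-.325,.0265)
E
```

```text
units [-0.006  0.004  0.004] yaw 14.47 ypos [ 0.5405 -0.3258  0.0276] tilt [ 0.0059 -0.0045] F [ 0.6 -0.1 -1.5] w 0.0655
```

move_arm(
  series=[
    [[0,0,0,0,0,0,85],[0,0,0,0,0,0,85],[0,0,0,0,0,0,85],[0,-0.05,0,0,0,0,94],[0,-0.12,0,0,0,0,94],[0,-0.18,0,0,0,0,94],[0,-0.18,0,0,0,0,94]],
  ],
)

```text
t: 13.28
ee_pos: [0.538, -0.3238, 0.1901]
ee_rot: [[0.968, 0.001, -0.25], [0.25, -0.0, 0.968], [0.001, -1.0, -0.001]]
wrist_force: [0.4, 0.5, 0.1]
grip_width: 0.0944
```

```bash
python3 - <<'E'
from h import *
arm.get_image("side")
i,d=arm.get_image("wrist"); cv2.imwrite("pics/wrist11.png",i)
go(.4804,-.1130,.15);fix(104.5)
E
```

```text
units [-0.021  0.147  0.743] yaw 14.47 ypos [ 0.5415 -0.3268  0.1971] tilt [ 0.0123 -0.01  ] F [-0.4 -0.8  0.2] w 0.094
turn [ 0.011 -1.    -0.002]
```

View pics/wrist11.png

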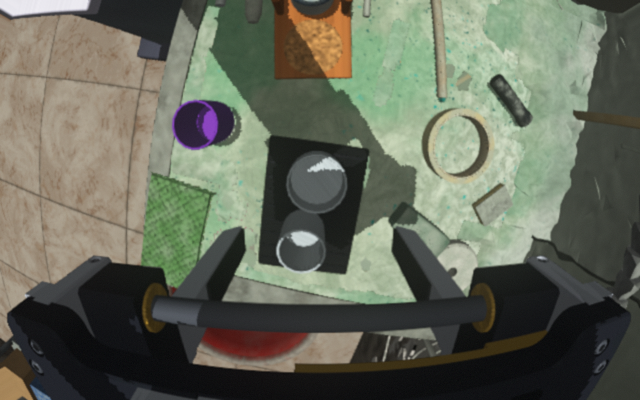

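move_arm(
  series=[
    [[-0.004,0,0.15,0.011,0,-0.002,94],[-0.004,0,0.15,0,0,0,94],[-0.004,0,0.15,0,0,0,94],[-0.004,0,0.15,0,0,0,94],[-0.004,0,0.14,0,0,0,94],[0,0,0,0,-0.111,0,94],[0,0,0,0,-0.111,0,94],[0,0,0,0,-0.111,0,94],[0,0,0,0,-0.111,0,94],[0,0,0,0,-0.111,0,94],[0,0,0,0,-0.111,0,94]],
  ],
)

```text
t: 14.75
ee_pos: [0.478, -0.1065, 0.2028]
ee_rot: [[0.235, 0.02, -0.972], [0.972, 0.003, 0.235], [0.008, -1.0, -0.018]]
wrist_force: [-0.1, -0.1, -0.6]
grip_width: 0.0939
```

move_arm(
  series=[
    [[0,0,0,0,-0.111,0,94],[0,0,0,0,-0.111,0,94],[0,0,0,0,-0.111,0,94]],
  ],
)

```text
t: 15.12
ee_pos: [0.4776, -0.1063, 0.2037]
ee_rot: [[-0.299, 0.021, -0.954], [0.954, 0.003, -0.299], [-0.004, -1.0, -0.02]]
wrist_force: [-0.1, -0.1, -0.1]
grip_width: 0.0942
```

```bash
python3 - <<'E'
from h import *
arm.get_image("side")
arm.get_image("side")
i,d=arm.get_image("wrist"); cv2.imwrite("pics/wrist12.png",i)
go(.4804,-.1130,.15);fix(104.5)
E
```

```text
units [-0.023  0.179  0.001] yaw 106.9 ypos [ 0.4777 -0.1063  0.2037] tilt [0.0206 0.0028] F [-0.2  0.   0.7] w 0.0943
turn [ 0.013  0.027 -0.002]
```

View pics/wrist12.png

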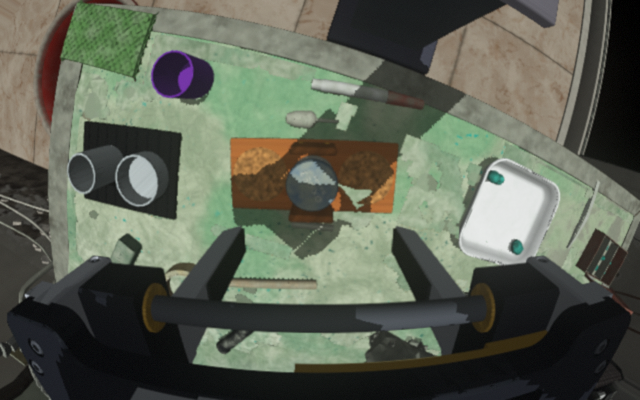

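```bash
python3 - <<'E'
from h import *
L=[("pot",312,184,.058),("rk",230,138,.006),("rk",398,140,.006),("rk",395,213,.006),("rk",230,210,.006),("tray",494,157,.028),("tray",561,186,.028),("tray",524,265,.028),("tray",458,236,.028),("wide",137,179,.042),("narrow",90,172,.078)]
R=[ray("wrist",u,v,z)[:2] for _,u,v,z in L]
for l,r in zip(L,R): print(l[0],r.round(4))
print("rack",np.mean(R[1:5],0),"tray",np.mean(R[5:9],0))
E
```

```text
pot [ 0.4776 -0.1144]
rk [ 0.4636 -0.2242]
rk [ 0.407  -0.0282]
rk [0.4957 0.0006]
rk [ 0.5537 -0.2035]
tray [0.3832 0.0946]
tray [0.3789 0.2312]
tray [0.5095 0.2267]
tray [0.4953 0.0883]
wide [ 0.537  -0.3249]
narrow [ 0.5332 -0.3758]
rack [ 0.48000105 -0.11383974] tray [0.44173178 0.16018601]
```

move_arm(
  series=[
    [[0,0,0,0.013,0.027,-0.002,94],[-0.025,0.12,0,0,0,0,94],[0,0.15,0,0,0,0,94],[0,0.12,0,0,0,0,94],[0,0.06,0,0,0,0,94]],
  ],
)

```text
t: 15.9
ee_pos: [0.4819, -0.1149, 0.0685]
ee_rot: [[-0.232, 0.007, -0.973], [0.973, -0.003, -0.232], [-0.005, -1.0, -0.006]]
wrist_force: [0.5, -0.7, -0.2]
grip_width: 0.094
```

```bash
python3 - <<'E'
from h import *
arm.get_image("side")
arm.get_image("side")
i,d=arm.get_image("wrist"); cv2.imwrite("pics/wrist13.png",i)
go(.4795,-.1136,.038);fix(104.5)
E
```

```text
units [0.008 0.106 0.009] yaw 103.51 ypos [ 0.4824 -0.1151  0.0698] tilt [ 0.0072 -0.0036] F [ 0.4 -0.7  0.6] w 0.0937
turn [ 0.004 -0.011 -0.003]
```

View pics/wrist13.png

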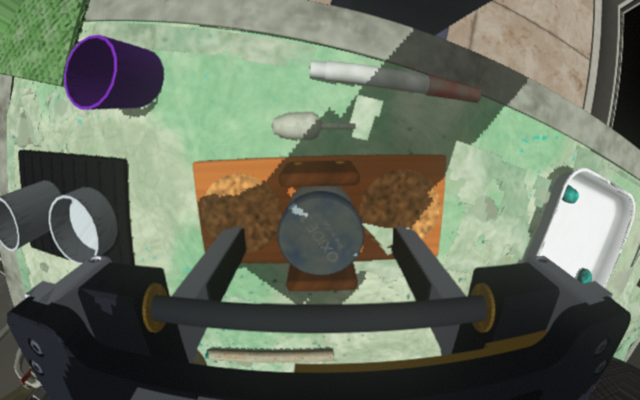

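move_arm(
  series=[
    [[0.004,0.06,0.006,0.004,-0.011,-0.003,94],[0,0.045,0,0,0,0,94],[0,0.004,0,0,0,0,94]],
  ],
)

```text
t: 16.42
ee_pos: [0.4821, -0.1152, 0.0374]
ee_rot: [[-0.25, 0.003, -0.968], [0.968, -0.002, -0.25], [-0.003, -1.0, -0.003]]
wrist_force: [-0.5, -0.1, 0.2]
grip_width: 0.094
```

```bash
python3 - <<'E'
from h import *
print(ray("wrist",320,233,.058))
arm.get_image("side")
arm.get_image("side")
i,d=arm.get_image("wrist"); cv2.imwrite("pics/wrist14.png",i)
go(.4795,-.1136,.038);fix(104.5)
E
```

```text
[ 0.46591634 -0.11906736  0.058     ]
units [0.009 0.002 0.009] yaw 104.48 ypos [ 0.4829 -0.1156  0.0386] tilt [ 0.0054 -0.0033] F [-0.2 -0.8 -0.3] w 0.0937
turn [ 0.003 -0.    -0.003]
```

View pics/wrist14.png

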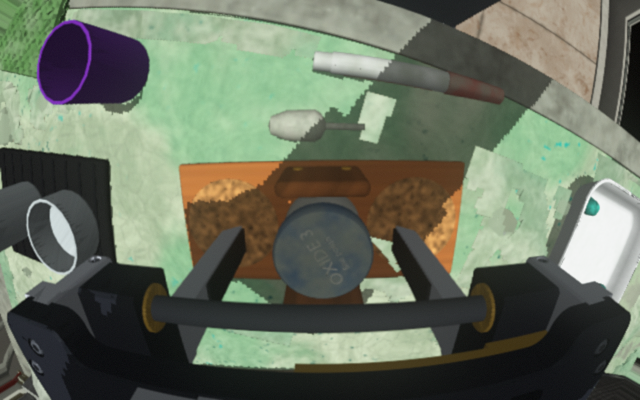

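```bash
python3 - <<'E'
from h import *
for u,v in [(323,250),(275,250),(371,250),(322,203),(322,298)]: print(ray("wrist",u,v,.058).round(4))
E
```

```text
[ 0.4763 -0.1152  0.058 ]
[ 0.483  -0.1404  0.058 ]
[ 0.47   -0.0899  0.058 ]
[ 0.4509 -0.1224  0.058 ]
[ 0.5066 -0.1078  0.058 ]
```

move_arm(
  series=[
    [[0.005,0.004,0.012,0.003,0,-0.003,94],[0,0.002,0,0,0,0,52],[0,0,0,0,0,0,52],[0,0,0,0,0,0,52],[0,0,0,0,0,0,52]],
  ],
  force=20,
)

```text
t: 17.2
ee_pos: [0.4796, -0.1154, 0.0379]
ee_rot: [[-0.25, 0.001, -0.968], [0.968, -0.001, -0.25], [-0.001, -1.0, -0.001]]
wrist_force: [0.6, 0.5, 0.7]
grip_width: 0.0573
```

```bash
python3 - <<'E'
from h import *
for k in range(4): arm.get_image("side"); go(.4795,-.1136,.038)
fix(104.5)
i,d=arm.get_image("wrist"); cv2.imwrite("pics/wrist15.png",i)
E
```

```text
units [ 0.006 -0.    -0.001] yaw 104.47 ypos [ 0.4796 -0.1154  0.0379] tilt [ 0.0014 -0.0007] F [-1.4 -0.   1. ] w 0.0553
units [ 0.006 -0.001 -0.001] yaw 104.47 ypos [ 0.4796 -0.1154  0.0378] tilt [ 0.0013 -0.0007] F [0.3 1.4 0.7] w 0.0552
units [ 0.006 -0.001 -0.001] yaw 104.47 ypos [ 0.4796 -0.1154  0.0378] tilt [ 0.0013 -0.0007] F [-0.1  0.6  1.3] w 0.0558
units [ 0.006 -0.    -0.001] yaw 104.47 ypos [ 0.4796 -0.1154  0.0379] tilt [ 0.0014 -0.0007] F [0.3 0.3 1.6] w 0.0557
turn [ 0.001 -0.    -0.001]
```

View pics/wrist15.png

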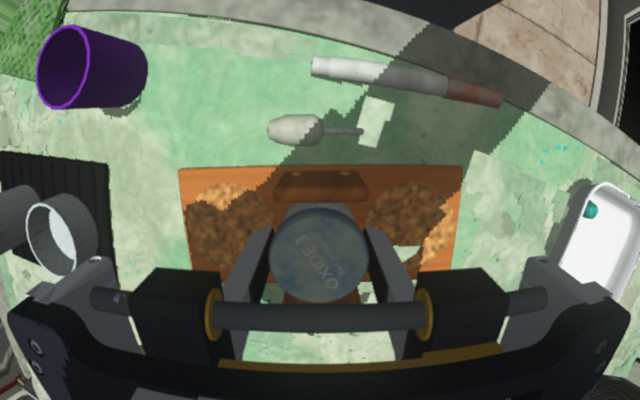

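move_arm(
  series=[
    [[0,-0.05,0,0,0,0,52],[0,-0.1,0,0,0,0,52],[0,-0.12,0,0,0.08,0,52],[0,-0.08,0,0,0.08,0,52],[0.08,0,0.02,0,0,0,52],[0.16,0,0.02,0,0,0,52],[0.16,0,0.02,0,0,0,52],[0.16,0,0.02,0,0,0,52],[0.16,0,0.02,0,0,0,52],[0.12,0,0.01,0,0,0,52],[0.07,0,0,0,0,0,52]],
  ],
)

```text
t: 18.82
ee_pos: [0.4501, 0.164, 0.1565]
ee_rot: [[0.011, 0.015, -1.0], [1.0, -0.004, 0.011], [-0.003, -1.0, -0.015]]
wrist_force: [-1.7, 0.7, -0.6]
grip_width: 0.0557
```

```bash
python3 - <<'E'
from h import *
arm.get_image("side")
arm.get_image("side")
i,d=arm.get_image("wrist"); cv2.imwrite("pics/wrist16.png",i)
go(.4455,.163,.036);fix(90)
E
```

```text
units [0.002 0.401 0.022] yaw 89.36 ypos [0.4504 0.1629 0.1563] tilt [ 0.0142 -0.0039] F [-0.7 -1.1 -0.9] w 0.0554
turn [ 0.009 -0.007 -0.002]
```

View pics/wrist16.png

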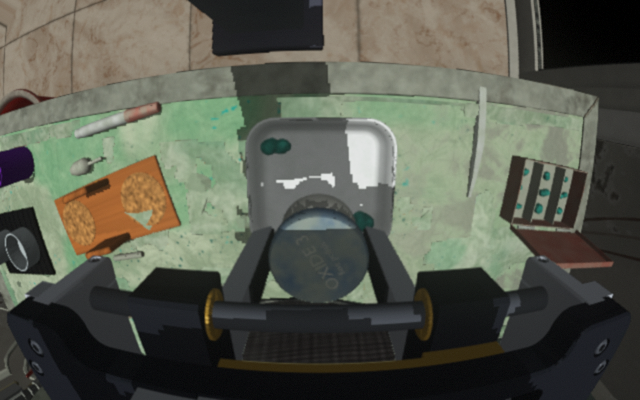

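```bash
python3 - <<'E'
from h import *
for u,v in [(322,118),(270,120),(378,120),(246,150),(397,150),(246,200),(397,190)]: print(u,v,ray("wrist",u,v,.028).round(4))
E
```

```text
322 118 [0.3782 0.1661 0.028 ]
270 120 [0.379  0.1161 0.028 ]
378 120 [0.3799 0.2202 0.028 ]
246 150 [0.4076 0.091  0.028 ]
397 150 [0.4091 0.2399 0.028 ]
246 200 [0.4589 0.0875 0.028 ]
397 190 [0.45   0.2418 0.028 ]
```

move_arm(
  series=[
    [[0.005,0.08,0.01,0.009,-0.007,-0.002,52],[0,0.12,0,0,0,0,52],[0,0.12,0,0,0,0,52],[0,0.06,0,0,0,0,52],[0,0.01,0,0,0,0,52]],
  ],
)

```text
t: 19.6
ee_pos: [0.4471, 0.1603, 0.0336]
ee_rot: [[0.006, -0.004, -1.0], [1.0, 0.0, 0.006], [0.0, -1.0, 0.004]]
wrist_force: [-7.7, 4.5, 31.5]
grip_width: 0.0555
```

```bash
python3 - <<'E'
from h import *
arm.get_image("side")
arm.get_image("side")
go(.4475,.1645,.036);fix(90)
E
```

```text
units [ 0.014 -0.008 -0.   ] yaw 89.69 ypos [0.4474 0.1602 0.0335] tilt [-0.0023  0.0001] F [-1.8  2.3  3.5] w 0.0555
turn [-0.001 -0.003  0.   ]
```

move_arm(
  series=[
    [[0,-0.015,0,0,0,0,52],[0.014,0,0,0,0,0,52]],
  ],
)

```text
t: 19.95
ee_pos: [0.4467, 0.1631, 0.0371]
ee_rot: [[0.007, -0.004, -1.0], [1.0, -0.0, 0.007], [-0.0, -1.0, 0.004]]
wrist_force: [-0.7, -0.3, -0.8]
grip_width: 0.0558
```

```bash
python3 - <<'E'
from h import *
arm.get_image("side")
arm.get_image("side")
go(.4475,.1645,.0355);fix(90)
E
```

```text
units [ 0.003  0.005 -0.004] yaw 89.63 ypos [0.4463 0.1635 0.0369] tilt [-0.005  -0.0002] F [ 0.5  0.6 -0.2] w 0.0556
turn [-0.003 -0.004 -0.   ]
```

move_arm(
  series=[
    [[0,0.006,0,0,0,0,52],[0,0,0,0,0,0,78],[0,0,0,0,0,0,78],[0,-0.05,0,0,0,0,78],[0,-0.12,0,0,0,0,85],[0,-0.15,0,0,0,0,94],[0,-0.15,0,0,0,0,94]],
  ],
)

```text
t: 20.92
ee_pos: [0.4447, 0.1632, 0.1792]
ee_rot: [[0.006, -0.012, -1.0], [1.0, -0.001, 0.006], [-0.001, -1.0, 0.012]]
wrist_force: [1.2, -0.6, -0.2]
grip_width: 0.0939
```

```bash
python3 - <<'E'
from h import *
arm.get_image("side")
i,d=arm.get_image("wrist"); cv2.imwrite("pics/wrist17.png",i)
go(.54,-.3255,.19);fix(14.5)
E
```

```text
units [-1.629 -0.021 -0.315] yaw 89.66 ypos [0.4485 0.1637 0.1837] tilt [-0.0001  0.0002] F [1.5 0.2 0.1] w 0.094
turn [-0.     0.835  0.   ]
```

View pics/wrist17.png

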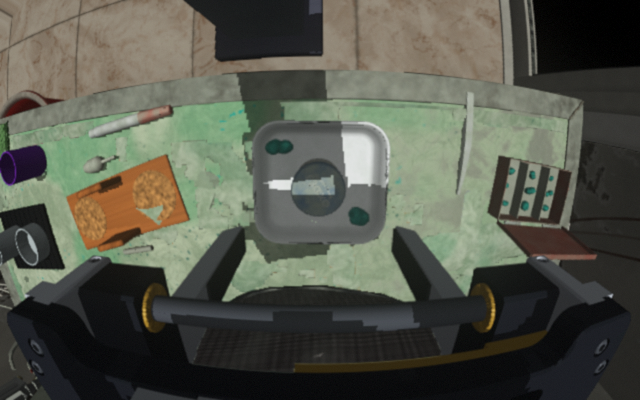

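move_arm(
  series=[
    [[-0.15,0,0,0,0,0,94],[-0.17,0,0,0,0,0,94],[-0.17,0,0,0,0,0,94],[-0.17,0,0,0,0,0,94],[-0.17,0,0,0,0,0,94],[-0.16,0,-0.06,0,0,0,94],[-0.16,0,-0.065,0,0,0,94],[-0.16,0,-0.065,0,0,0,94],[-0.16,0,-0.065,0,0,0,94],[-0.14,0,-0.06,0,0,0,94]],
  ],
)

```text
t: 22.28
ee_pos: [0.5418, -0.3313, 0.1865]
ee_rot: [[0.001, 0.005, -1.0], [1.0, 0.001, 0.001], [0.001, -1.0, -0.005]]
wrist_force: [-0.1, -0.3, 0.2]
grip_width: 0.0938
```

move_arm(
  series=[
    [[0,0,0,0,0.112,0,94],[0,0,0,0,0.112,0,94],[0,0,0,0,0.112,0,94],[0,0,0,0,0.112,0,94],[0,0,0,0,0.112,0,94],[0,0,0,0,0.112,0,94],[0,0,0,0,0.112,0,94],[0,0,0,0,0.05,0,94]],
  ],
)

```text
t: 23.28
ee_pos: [0.5399, -0.3333, 0.1835]
ee_rot: [[0.978, 0.0, -0.21], [0.21, 0.005, 0.978], [0.001, -1.0, 0.005]]
wrist_force: [0.5, 0.9, -0.1]
grip_width: 0.0938
```

```bash
python3 - <<'E'
from h import *
arm.get_image("side")
arm.get_image("side")
i,d=arm.get_image("wrist"); cv2.imwrite("pics/wrist18.png",i)
go(.5405,-.3258,.0276);fix(14.5)
E
```

```text
units [0.006 0.52  0.022] yaw 12.41 ypos [ 0.54   -0.3334  0.1835] tilt [0.0003 0.0047] F [-0.1  0.3  0.2] w 0.094
turn [-0.003 -0.023  0.001]
```

View pics/wrist18.png

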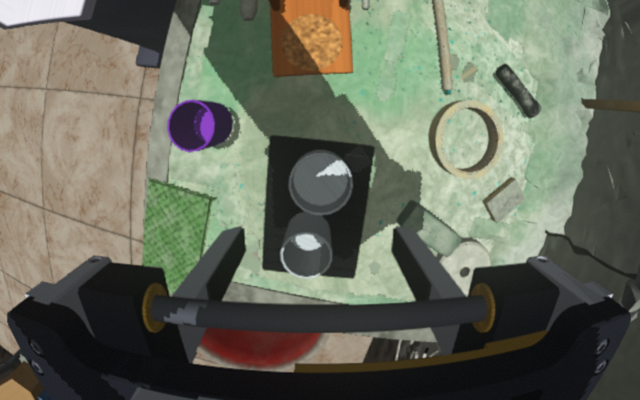

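move_arm(
  series=[
    [[0,0,0,-0.003,-0.023,0.001,94],[0.008,0.12,0.024,0,0,0,94],[0,0.15,0,0,0,0,94],[0,0.15,0,0,0,0,94],[0,0.06,0,0,0,0,94]],
  ],
)

```text
t: 24.05
ee_pos: [0.5426, -0.3273, 0.0392]
ee_rot: [[0.965, 0.005, -0.262], [0.262, -0.006, 0.965], [0.003, -1.0, -0.007]]
wrist_force: [-0.6, -0.9, 0.0]
grip_width: 0.0937
```

```bash
python3 - <<'E'
from h import *
arm.get_image("side")
arm.get_image("side")
go(.5405,-.3258,.0265);fix(14.5)
E
```

```text
units [-0.006  0.045  0.009] yaw 15.13 ypos [ 0.5429 -0.3277  0.0401] tilt [ 0.0054 -0.006 ] F [ 0.3 -0.7 -0.4] w 0.0939
turn [0.005 0.007 0.002]
```

move_arm(
  series=[
    [[-0.006,0.042,0.009,0.005,0.007,0.002,94],[0,0.005,0,0,0,0,63],[0,0,0,0,0,0,63],[0,0,0,0,0,0,63]],
  ],
  force=25,
)

```text
t: 24.65
ee_pos: [0.5434, -0.3282, 0.0307]
ee_rot: [[0.968, 0.007, -0.251], [0.251, -0.005, 0.968], [0.005, -1.0, -0.006]]
wrist_force: [-1.0, 0.0, -0.3]
grip_width: 0.0677
```

```bash
python3 - <<'E'
from h import *
for k in range(4):arm.get_image("side")
go(.5405,-.3258,.0265);fix(14.5)
E
```

```text
units [-0.008  0.014  0.01 ] yaw 14.51 ypos [ 0.5435 -0.3282  0.0307] tilt [ 0.0068 -0.0048] F [-1.   0.   4.1] w 0.0649
turn [0.004 0.    0.003]
```

move_arm(
  series=[
    [[0,-0.05,0,0,0,0,63],[0,-0.12,0,0,0,0,63],[0,-0.12,0,0.004,0,0.003,63],[-0.004,0,0.13,0,0,0,63],[-0.004,0,0.13,0,0,0,63],[-0.004,0,0.13,0,0,0,63],[-0.004,0,0.12,0,0,0,63]],
  ],
)

```text
t: 25.72
ee_pos: [0.4998, -0.1791, 0.1255]
ee_rot: [[0.969, 0.005, -0.247], [0.247, -0.002, 0.969], [0.004, -1.0, -0.003]]
wrist_force: [-0.4, 0.4, -1.1]
grip_width: 0.065
```

```bash
python3 - <<'E'
from h import *
for k in range(2):arm.get_image("side")
i,d=arm.get_image("wrist"); cv2.imwrite("pics/wrist19.png",i)
i,d=arm.get_image("scene"); cv2.imwrite("pics/scene19.png",i[100:260,260:460].repeat(3,0).repeat(3,1))
go(.4996,-.1778,.0285);fix(14.5)
E
```

```text
units [-0.002  0.323  0.01 ] yaw 14.36 ypos [ 0.5005 -0.1803  0.1255] tilt [ 0.0053 -0.0025] F [-0.2 -1.  -1. ] w 0.0655
turn [ 0.002 -0.002  0.003]
```

View pics/wrist19.png

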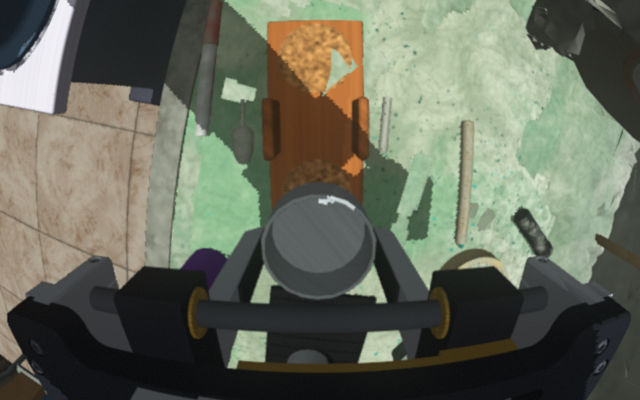

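View pics/scene19.png

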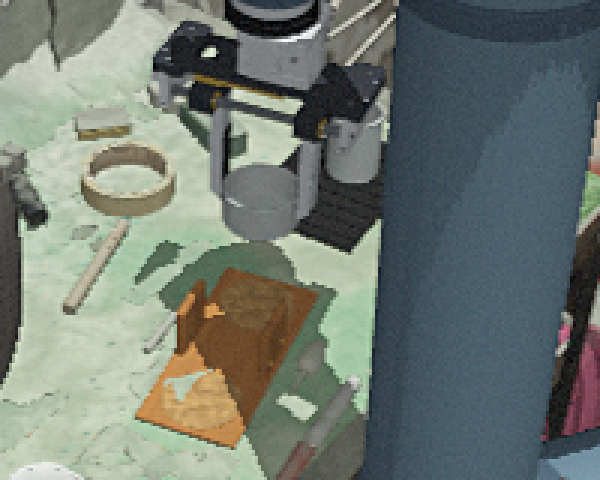

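```bash
python3 - <<'E'
from h import *
s=arm.state();R=s["ee_rot"];p=s["ee_pos"]
def t(u,v,z): return (R.T@(ray("wrist",u,v,z)-p))[[0,2]]*1000
print("cam",R.T@(K("wrist")[3][:3,3]-p))
for n,u,v,z in [("L",267,60,.006),("R",364,60,.006),("L",268,150,.006),("R",366,150,.006),("topedge",316,21,.006),("seat+y ctr",318,60,.006),("seat-y top",319,159,.006),("cheekL in far",277,97,.056),("cheekR",358,97,.056),("cup l",262,241,.1255+.0123),("cup r",377,241,.1255+.0123),("cup t",319,182,.1378),("cup b",319,299,.1378)]: print(n,t(u,v,z).round(1))
E
```

```text
cam [-0.00020081 -0.1713222   0.07597542]
L [-47.9 129.6]
R [ 42.2 129.3]
L [-48.   43.7]
R [45.  43.6]
topedge [ -2.4 167.2]
seat+y ctr [ -0.5 128.4]
seat-y top [ 0.4 34.7]
cheekL in far [-32.   90.7]
cheekR [30.3 90.6]
cup l [-32.    7.4]
cup r [32.9  7.2]
cup t [ 0.1 41.2]
cup b [  0.1 -31.3]
```

move_arm(
  series=[
    [[-0.005,0.1,0,0.002,-0.002,0.003,63],[0,0.1,0,0,0,0,63],[0,0.04,0,0,0,0,63]],
  ],
)

```text
t: 26.3
ee_pos: [0.5025, -0.1856, 0.055]
ee_rot: [[0.969, 0.006, -0.249], [0.249, -0.005, 0.969], [0.005, -1.0, -0.006]]
wrist_force: [-0.7, -0.0, -0.8]
grip_width: 0.0653
```

```bash
python3 - <<'E'
from h import *
for k in range(2):arm.get_image("side")
i,d=arm.get_image("wrist"); cv2.imwrite("pics/wrist20.png",i); cv2.imwrite("pics/w20z.png",cv2.resize(i[120:320,220:420],None,fx=3,fy=3,interpolation=cv2.INTER_CUBIC))
go(.4996,-.1778,.0285);fix(14.5)
E
```

```text
units [-0.005  0.092  0.028] yaw 14.42 ypos [ 0.503  -0.1855  0.0563] tilt [ 0.0073 -0.0058] F [ 0.1 -0.4 -0.2] w 0.065
turn [ 0.005 -0.001  0.004]
```

View pics/w20z.png

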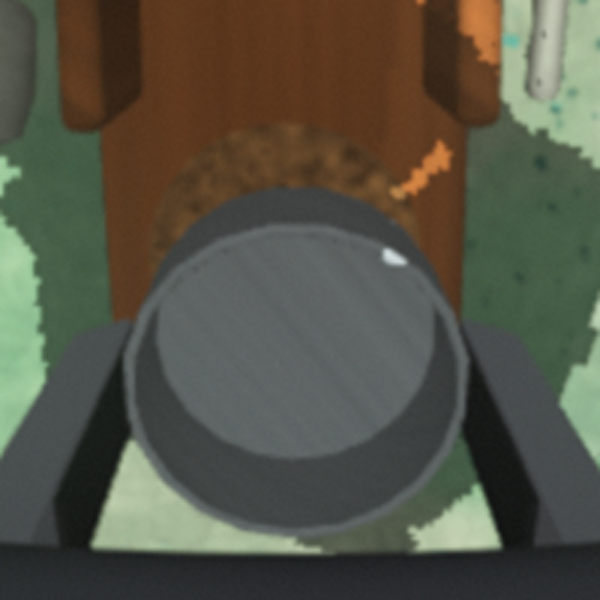

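View pics/wrist20.png

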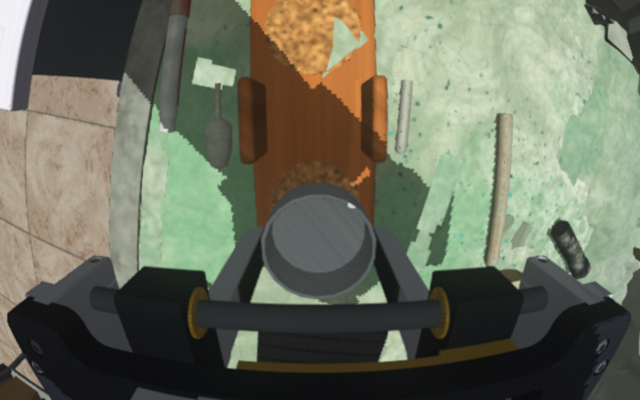

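```bash
python3 - <<'E'
from h import *
s=arm.state();R=s["ee_rot"];p=s["ee_pos"]
def t(u,v,z): return (R.T@(ray("wrist",u,v,z)-p))[[0,2]]*1000
for n,u,v,z in [("seat top",316.3,160.5,.006),("seat L",270.7,195,.006),("seat R",358,195,.006),("board L",255,170,.006),("board R",375,170,.006),("cup bottom top",319,182.3,.0346),("rim top",319,195,.0686),("rim bot",318,298,.0686),("rim l",262,243,.0686),("rim r",376,243,.0686),("cheek L",267,120,.056),("cheekR",361,120,.056)]: print(n,t(u,v,z).round(1))
E
```

```text
seat top [-1.7 43.4]
seat L [-35.7  17.8]
seat R [29.3 17.6]
board L [-46.8  36.8]
board R [41.3 36.6]
cup bottom top [ 0.2 33.6]
rim top [ 0.1 34.2]
rim bot [ -0.5 -30.6]
rim l [-32.    6.2]
rim r [32.4  6. ]
cheek L [-28.5  73.8]
cheekR [23.3 73.6]
```

move_arm(
  series=[
    [[-0.008,0,0.028,0.005,0,0.004,63],[0,0.04,0,0,0,0,63]],
  ],
)

```text
t: 26.7
ee_pos: [0.5006, -0.179, 0.0469]
ee_rot: [[0.969, 0.004, -0.249], [0.249, -0.003, 0.969], [0.003, -1.0, -0.003]]
wrist_force: [-0.6, -0.2, -1.0]
grip_width: 0.0654
```

```bash
python3 - <<'E'
from h import *
for k in range(2):arm.get_image("side")
i,d=arm.get_image("wrist"); cv2.imwrite("pics/w21z.png",cv2.resize(i[120:320,220:420],None,fx=3,fy=3,interpolation=cv2.INTER_CUBIC))
go(.4988,-.1780,.0285);fix(14.5)
E
```

```text
units [-0.001  0.055  0.001] yaw 14.39 ypos [ 0.4991 -0.1783  0.045 ] tilt [-0.     -0.0002] F [-0.4 -0.7 -1.4] w 0.0652
turn [ 0.    -0.001 -0.   ]
```

View pics/w21z.png

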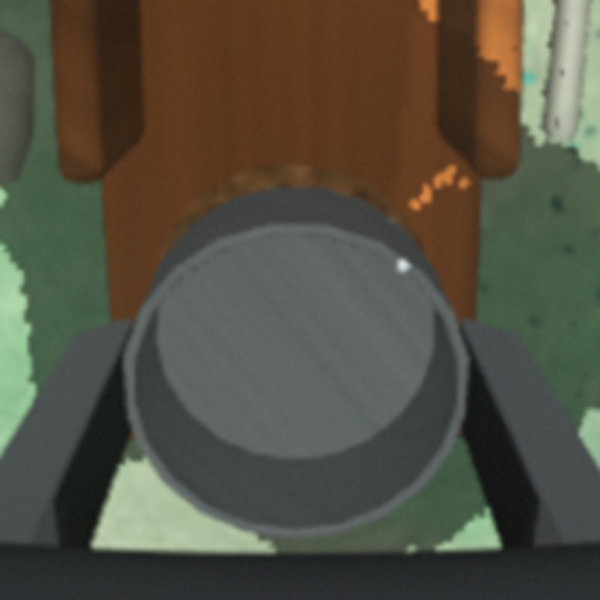

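move_arm(
  series=[
    [[-0.003,0.03,0,0,0,0,63],[0,0.013,0,0,0,0,63]],
  ],
)

```text
t: 27.1
ee_pos: [0.4984, -0.1787, 0.0317]
ee_rot: [[0.969, 0.001, -0.249], [0.249, -0.001, 0.969], [0.001, -1.0, -0.001]]
wrist_force: [0.7, 0.7, -1.3]
grip_width: 0.0652
```

```bash
python3 - <<'E'
from h import *
for k in range(2):arm.get_image("side")
i,d=arm.get_image("wrist"); cv2.imwrite("pics/w22z.png",cv2.resize(i[120:320,220:420],None,fx=3,fy=3,interpolation=cv2.INTER_CUBIC))
go(.4988,-.1780,.0285);fix(14.5)
E
```

```text
units [0.001 0.012 0.003] yaw 14.39 ypos [ 0.4987 -0.1789  0.0322] tilt [ 0.0012 -0.0009] F [-0.4  0.1 -1.6] w 0.065
turn [ 0.001 -0.001  0.001]
```

View pics/w22z.png

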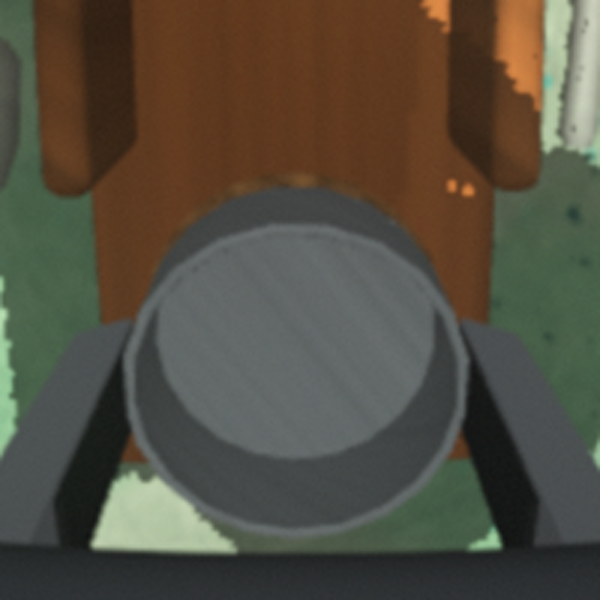

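move_arm(
  series=[
    [[-0.001,0.006,0.006,0,0,0,63],[0,0.008,0,0,0,0,63]],
  ],
)

```text
t: 27.5
ee_pos: [0.4982, -0.1772, 0.0287]
ee_rot: [[0.969, 0.001, -0.249], [0.249, -0.001, 0.969], [0.001, -1.0, -0.001]]
wrist_force: [-7.2, 3.6, 18.9]
grip_width: 0.0656
```

```bash
python3 - <<'E'
from h import *
for k in range(2):arm.get_image("side")
i,d=arm.get_image("wrist"); cv2.imwrite("pics/w23z.png",cv2.resize(i[120:320,220:420],None,fx=3,fy=3,interpolation=cv2.INTER_CUBIC))
go(.4988,-.1780,.0285);fix(14.5)
E
```

```text
units [ 0.001  0.001 -0.002] yaw 14.39 ypos [ 0.4985 -0.1774  0.0288] tilt [ 0.0017 -0.0011] F [-2.3  2.1  5.5] w 0.065
turn [ 0.001 -0.001  0.001]
```

View pics/w23z.png

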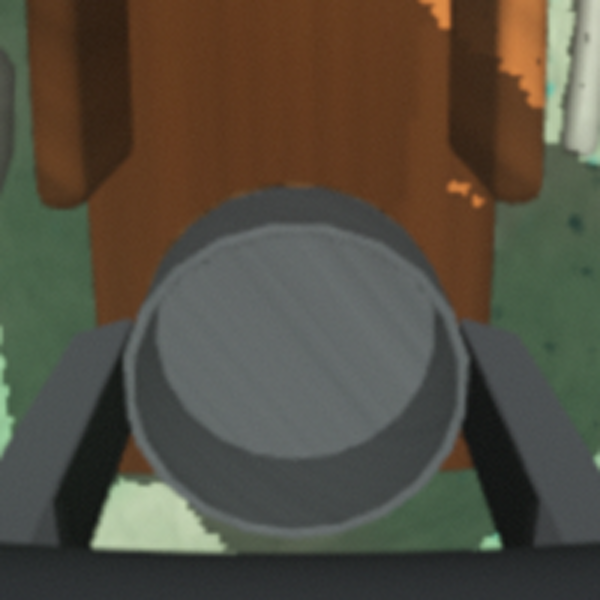

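move_arm(
  series=[
    [[0,0,0,0,0,0,85],[0,0,0,0,0,0,85],[0,-0.002,0,0,0,0,94],[0,-0.05,0,0,0,0,94],[0,-0.12,0,0,0,0,94],[0,-0.18,0,0,0,0,94],[0,-0.15,0,0,0,0,94]],
  ],
)

```text
t: 28.52
ee_pos: [0.4963, -0.1763, 0.1825]
ee_rot: [[0.969, -0.003, -0.248], [0.248, 0.002, 0.969], [-0.002, -1.0, 0.002]]
wrist_force: [0.3, -1.1, -0.5]
grip_width: 0.094
```

```bash
python3 - <<'E'
from h import *
arm.get_image("side");arm.get_image("side")
i,d=arm.get_image("wrist"); cv2.imwrite("pics/wrist24.png",i)
go(.5447,-.3987,.18);fix(14.5)
E
```

```text
units [-0.032  0.013 -0.754] yaw 14.38 ypos [ 0.4979 -0.1772  0.1834] tilt [ 0.0019 -0.0013] F [-0.8  0.3 -0.8] w 0.0936
turn [ 0.001 -0.001  0.001]
```

View pics/wrist24.png

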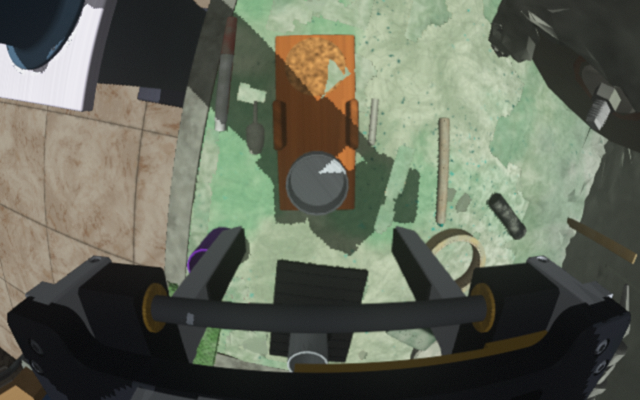

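The wide cup stands on its seat (317,183), centred on the board. On to the narrow cup.

move_arm(
  series=[
    [[-0.006,0,-0.15,0,0,0,94],[-0.006,0,-0.15,0,0,0,94],[-0.006,0,-0.15,0,0,0,94],[-0.006,0,-0.15,0,0,0,94],[-0.006,0,-0.13,0,0,0,94]],
  ],
)

```text
t: 29.3
ee_pos: [0.5419, -0.3924, 0.1769]
ee_rot: [[0.968, -0.006, -0.252], [0.252, 0.006, 0.968], [-0.004, -1.0, 0.008]]
wrist_force: [-0.3, -0.4, 0.6]
grip_width: 0.0939
```

```bash
python3 - <<'E'
from h import *
arm.get_image("side");arm.get_image("side")
i,d=arm.get_image("wrist"); cv2.imwrite("pics/wrist25.png",i)
go(.5447,-.3987,.067);fix(14.5)
E
```

```text
units [ 0.006  0.365 -0.027] yaw 14.53 ypos [ 0.5416 -0.3921  0.1767] tilt [-0.006   0.0066] F [ 0.4  0.5 -0.2] w 0.0942
turn [-0.005  0.    -0.003]
```

View pics/wrist25.png

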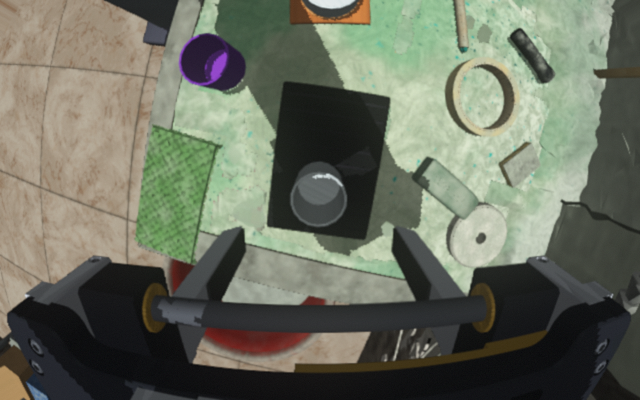

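move_arm(
  series=[
    [[0.006,0.1,-0.025,-0.005,0,-0.003,94],[0,0.13,0,0,0,0,94],[0,0.11,0,0,0,0,94],[0,0.04,0,0,0,0,94]],
  ],
)

```text
t: 29.95
ee_pos: [0.5444, -0.393, 0.0587]
ee_rot: [[0.967, -0.001, -0.254], [0.254, 0.003, 0.967], [-0.0, -1.0, 0.003]]
wrist_force: [-0.6, 0.3, 0.2]
grip_width: 0.0938
```

```bash
python3 - <<'E'
from h import *
print(ray("wrist",319,195,.078))
arm.get_image("side");arm.get_image("side")
i,d=arm.get_image("wrist"); cv2.imwrite("pics/wrist26.png",i)
go(.5447,-.3987,.058);fix(14.5)
E
```

```text
[ 0.53542177 -0.35824999  0.078     ]
units [-0.007  0.012 -0.011] yaw 14.7 ypos [ 0.5458 -0.3949  0.0616] tilt [ 0.0021 -0.0001] F [ 0.2 -1.2  0.9] w 0.0936
turn [0.    0.002 0.001]
```

View pics/wrist26.png

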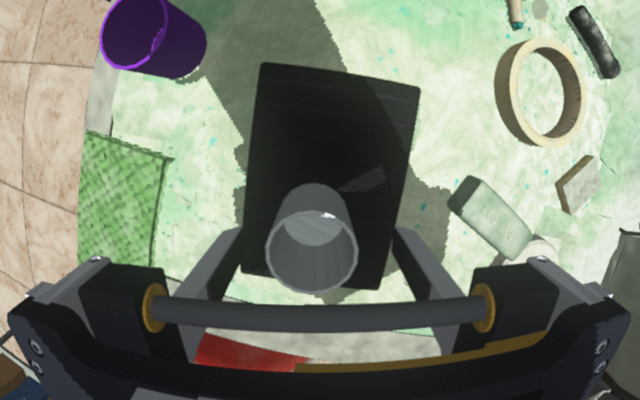

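move_arm(
  series=[
    [[-0.008,0.012,-0.01,0,0.002,0.001,94],[0,0.002,0,0,0,0,48],[0,0.002,0,0,0,0,48],[0,0.002,0,0,0,0,48],[0,0.002,0,0,0,0,48]],
  ],
  force=25,
)

```text
t: 30.72
ee_pos: [0.5463, -0.4008, 0.0606]
ee_rot: [[0.968, 0.006, -0.251], [0.251, -0.006, 0.968], [0.004, -1.0, -0.008]]
wrist_force: [-0.4, -0.3, -0.4]
grip_width: 0.0573
```

```bash
python3 - <<'E'
from h import *
for k in range(4):arm.get_image("side")
i,d=arm.get_image("wrist"); cv2.imwrite("pics/w27z.png",cv2.resize(i[120:320,220:420],None,fx=3,fy=3,interpolation=cv2.INTER_CUBIC))
go(.498,-.177,.15);fix(14.5)
E
```

```text
units [ 0.033 -0.304  0.76 ] yaw 14.52 ypos [ 0.5462 -0.4008  0.0605] tilt [ 0.0056 -0.0064] F [-0.6 -0.5  1.7] w 0.0504
turn [0.005 0.    0.002]
```

View pics/w27z.png

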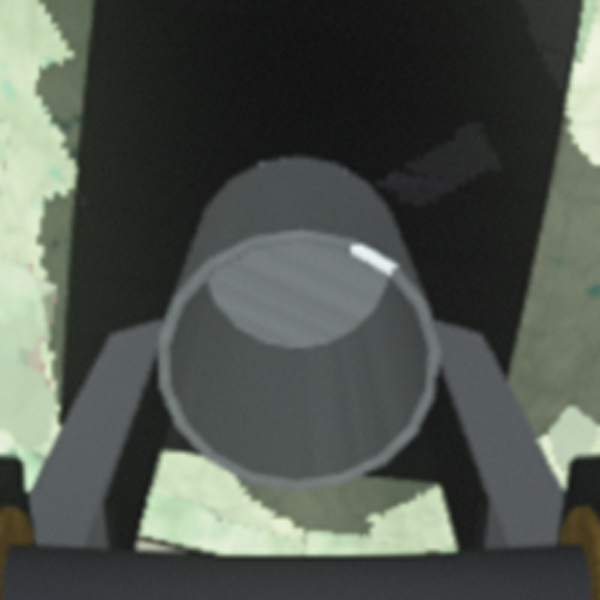

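```bash
python3 - <<'E'
from h import *
s=arm.state();R=s["ee_rot"];p=s["ee_pos"]
def t(u,v,z): return (R.T@(ray("wrist",u,v,z)-p))[[0,2]]*1000
for n,u,v,z in [("bot top",319,172,.0085),("rim t",320,196.7,.0785),("rim b",320,282.3,.0785),("rim l",273,238,.0785),("rim r",366.7,238,.0785)]: print(n,t(u,v,z).round(1))
E
```

```text
bot top [ 0.2 34.7]
rim t [ 0.6 34.8]
rim b [  0.7 -15.8]
rim l [-24.7  11.8]
rim r [25.8 11.6]
```

move_arm(
  series=[
    [[0,-0.05,0,0,0,0,48],[0,-0.1,0,0,0,0,48],[0,-0.12,0,0.005,0,0.002,48],[0,-0.05,0,0,0,0,48],[0.006,0,0.14,0,0,0,48],[0.006,0,0.16,0,0,0,48],[0.006,0,0.16,0,0,0,48],[0.006,0,0.16,0,0,0,48],[0.006,0,0.12,0,0,0,48]],
  ],
)

```text
t: 32.1
ee_pos: [0.4974, -0.1777, 0.1604]
ee_rot: [[0.969, 0.003, -0.246], [0.246, 0.002, 0.969], [0.003, -1.0, 0.002]]
wrist_force: [0.3, 0.3, -0.2]
grip_width: 0.0508
```

```bash
python3 - <<'E'
from h import *
for k in range(2):arm.get_image("side")
i,d=arm.get_image("wrist"); cv2.imwrite("pics/wrist28.png",i)
go(.498,-.177,.09);fix(14.5)
E
```

```text
units [0.001 0.235 0.004] yaw 14.37 ypos [ 0.4979 -0.1783  0.1605] tilt [0.0029 0.0017] F [ 0.2 -0.5 -1. ] w 0.0505
turn [-0.001 -0.001  0.002]
```

View pics/wrist28.png

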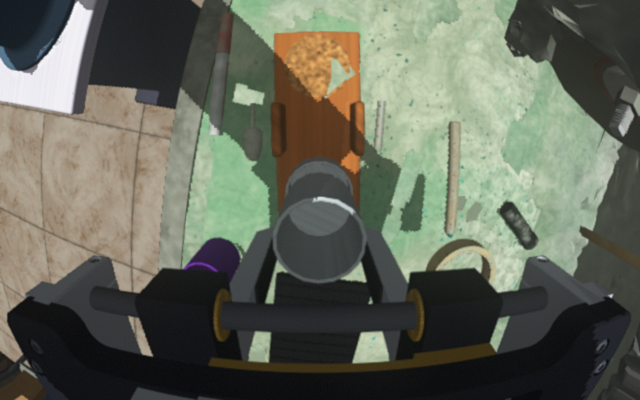

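move_arm(
  series=[
    [[0.001,0.06,-0.021,0,0,0.002,48],[0,0.09,0,0,0,0,48],[0,0.04,0,0,0,0,48]],
  ],
)

```text
t: 32.62
ee_pos: [0.501, -0.1883, 0.101]
ee_rot: [[0.969, 0.001, -0.245], [0.245, -0.001, 0.969], [0.001, -1.0, -0.001]]
wrist_force: [-0.0, -0.1, -0.6]
grip_width: 0.0505
```

```bash
python3 - <<'E'
from h import *
for k in range(2):arm.get_image("side")
i,d=arm.get_image("wrist"); cv2.imwrite("pics/w29z.png",cv2.resize(i[120:320,220:420],None,fx=3,fy=3,interpolation=cv2.INTER_CUBIC))
i,d=arm.get_image("scene"); cv2.imwrite("pics/s29.png",cv2.resize(i[150:250,280:400],None,fx=5,fy=5))
go(.498,-.177,.09);fix(14.5)
E
```

```text
units [-0.004  0.045  0.04 ] yaw 14.25 ypos [ 0.5021 -0.1883  0.1036] tilt [ 0.0044 -0.0026] F [ 0.5  0.5 -1.2] w 0.0506
turn [ 0.002 -0.003  0.002]
```

View pics/w29z.png

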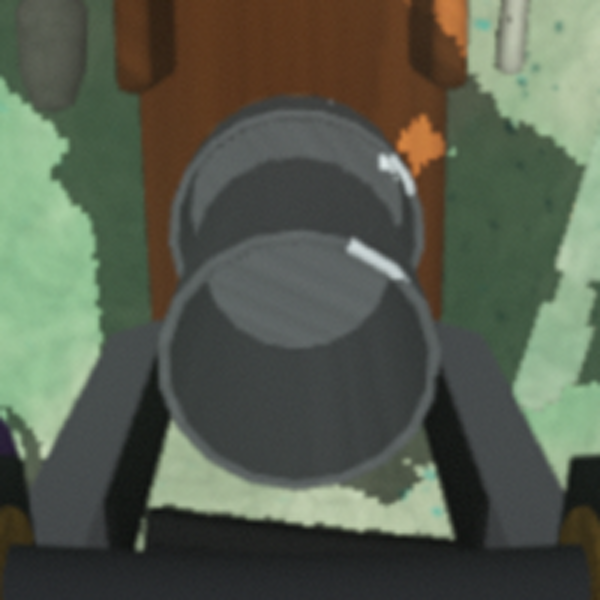

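View pics/s29.png

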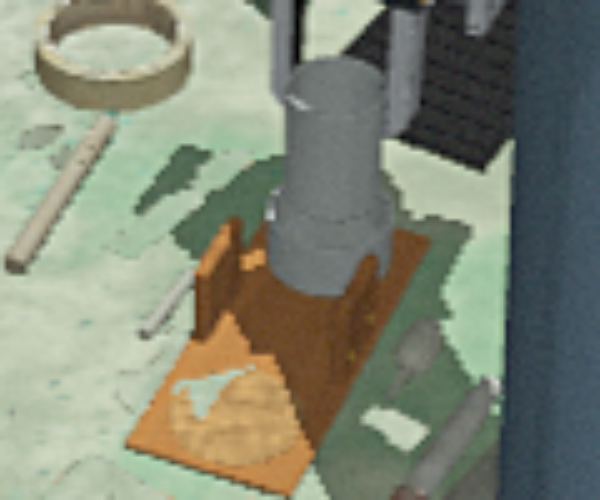

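```bash
python3 - <<'E'
from h import *
s=arm.state();R=s["ee_rot"];p=s["ee_pos"]
def t(u,v,z): return (R.T@(ray("wrist",u,v,z)-p))[[0,2]]*1000
a=t(319,172.3,p[2]-.052);b=t(319.2,156.7,.04)
print(p,a,b,"narrow c",a[1]-26,"wide c",b[1]-33.5, t(276.7,195,.04),t(361.7,195,.04))
E
```

```text
[ 0.50211676 -0.18827633  0.10362715] [ 0.23478986 34.39337111] [ 0.41131862 44.36854518] narrow c 8.393371112609472 wide c 10.868545175776191 [-33.1005686   14.18307706] [33.98776795 14.08708077]
```

move_arm(
  series=[
    [[0,0.02,0.008,0.002,0,0.002,48],[0,0.04,0,0,0,0,48]],
  ],
)

```text
t: 33.08
ee_pos: [0.5033, -0.1871, 0.0873]
ee_rot: [[0.969, 0.005, -0.246], [0.246, -0.003, 0.969], [0.004, -1.0, -0.004]]
wrist_force: [-0.4, 0.2, -1.2]
grip_width: 0.0507
```

```bash
python3 - <<'E'
from h import *
for k in range(2):arm.get_image("side")
i,d=arm.get_image("wrist"); cv2.imwrite("pics/w30z.png",cv2.resize(i[120:320,220:420],None,fx=3,fy=3,interpolation=cv2.INTER_CUBIC))
go(.5015,-.1858,.0635);fix(14.5)
E
```

```text
units [-0.001  0.075  0.003] yaw 14.23 ypos [ 0.5021 -0.1864  0.086 ] tilt [ 0.0016 -0.001 ] F [-0.7 -0.7 -0.9] w 0.0503
turn [ 0.001 -0.003  0.001]
```

move_arm(
  series=[
    [[-0.001,0.03,0.003,0,0,0,48],[0,0.025,0,0,0,0,48],[0,0.01,0,0,0,0,48]],
  ],
)

```text
t: 33.6
ee_pos: [0.5018, -0.1856, 0.0656]
ee_rot: [[0.969, 0.002, -0.246], [0.246, -0.001, 0.969], [0.002, -1.0, -0.002]]
wrist_force: [0.4, 1.0, -0.8]
grip_width: 0.051
```

```bash
python3 - <<'E'
from h import *
for k in range(2):arm.get_image("side")
go(.5015,-.1858,.0630);fix(14.5)
E
```

```text
units [-0.001  0.009 -0.   ] yaw 14.24 ypos [ 0.5018 -0.1856  0.0657] tilt [ 0.0021 -0.0014] F [ 0.3 -0.5 -0.6] w 0.0507
turn [ 0.001 -0.003  0.001]
```

move_arm(
  series=[
    [[0,0.009,0,0,0,0,48],[0,0.003,0,0,0,0,48]],
  ],
)

```text
t: 33.95
ee_pos: [0.502, -0.1858, 0.0625]
ee_rot: [[0.969, 0.002, -0.246], [0.246, -0.002, 0.969], [0.002, -1.0, -0.002]]
wrist_force: [-3.5, 1.6, 3.3]
grip_width: 0.0505
```

```bash
python3 - <<'E'
from h import *
for k in range(2):arm.get_image("side")
go(.5015,-.1858,.0620);fix(14.5)
E
```

```text
units [-0.002  0.002  0.001] yaw 14.24 ypos [ 0.5023 -0.1859  0.0625] tilt [ 0.0033 -0.0021] F [-1.3  0.2 -1.4] w 0.0509
turn [ 0.002 -0.003  0.002]
```

move_arm(
  series=[
    [[0,0,0,0,0,0,80],[0,0,0,0,0,0,80],[0,0,0,0,0,0,80],[0,-0.05,0,0,0,0,85],[0,-0.12,0,0,0,0,94],[0,-0.18,0,0,0,0,94],[0,-0.15,0,0,0,0,94],[0,0,-0.15,0,0,0,94],[0,0,-0.15,0,0,0,94]],
  ],
)

```text
t: 35.17
ee_pos: [0.5257, -0.2732, 0.2257]
ee_rot: [[0.968, 0.011, -0.25], [0.25, -0.007, 0.968], [0.009, -1.0, -0.01]]
wrist_force: [0.7, -0.2, 0.5]
grip_width: 0.094
```

```bash
python3 - <<'E'
from h import *
arm.get_image("side")
for n in ["side","scene"]:
    i,d=arm.get_image(n); cv2.imwrite(f"pics/end_{n}.png",i); P=pts(n,d); X,Y,Z=P[...,0],P[...,1],P[...,2]
    near=(abs(X-.498)<.06)&(abs(Y+.177)<.06)&(d>0)
    for a,b in [(.070,.1),(.034,.044),(.074,.09)]:
        m=near&(Z>a)&(Z<b)
        if m.sum()>4: print(n,(a,b),m.sum(),np.round(cv2.minAreaRect(P[m][:,:2].astype(np.float32))[:2],4),Z[m].max().round(4))
    m=(abs(X-.447)<.045)&(abs(Y-.164)<.045)&(Z>.048)&(Z<.07)&(d>0); print(n,"pot",m.sum(),np.round(cv2.minAreaRect(P[m][:,:2].astype(np.float32))[:2],4) if m.sum()>4 else "",np.median(Z[m]))
print(arm.state()["ee_pos"],arm.state()["wrist_force"])
E
```

```text
side (0.07, 0.1) 206 [[ 0.5001 -0.1763]
 [ 0.0515  0.0513]] 0.0817
side (0.034, 0.044) 195 [[ 0.4878 -0.1566]
 [ 0.0752  0.0947]] 0.0439
side (0.074, 0.09) 145 [[ 0.5001 -0.1762]
 [ 0.0513  0.0513]] 0.0817
side pot 774 [[0.4466 0.1636]
 [0.0552 0.0548]] 0.05521124490840873
scene (0.07, 0.1) 144 [[ 0.4969 -0.1779]
 [ 0.0498  0.0535]] 0.084
scene (0.034, 0.044) 148 [[ 0.4831 -0.1653]
 [ 0.0842  0.0845]] 0.044
scene (0.074, 0.09) 98 [[ 0.4977 -0.1775]
 [ 0.0491  0.0537]] 0.084
scene pot 432 [[0.4434 0.1621]
 [0.0557 0.0537]] 0.055056787014191255
[ 0.52526211 -0.27372965  0.22470442] [ 0.19490609  0.02991673 -0.94395245]
```

```bash
python3 -c "
from station import arm
print(arm.job_done())"
```

```text
the job is handed in; nothing more can be done
None
```

The job is done in the order asked and handed in at about 35 s of the 115 s allowed. Both cups went onto the mat, the pot went into the tray, the wide cup went back on its seat, and the narrow cup went inside it.

**Last checks (depth from the side and scene cameras):**
- **Narrow cup:** its rim shows upright at z about 0.080–0.084 m (expected 0.080). It is centred at about (0.4985, -0.177), within 1–2 mm of the measured seat centre.
- **Wide cup:** the close view just before release showed it covering its seat to about 0.5 mm. I did not measure it on its own after the narrow cup went in.
- **Pot:** its lid top is at z about 0.055 m, as expected in the tray. It stands about 1–4 mm from my estimate of the tray's middle, and the two cameras differ by about 3 mm.
- **Bystanders:** the felt bob, burr and stones were still in place in the last views I could look at. The limit on viewed pictures ran out before the end, so I have no final close-up of them.

**What went less well:**
- The arm crept during the first grasp, and the narrow cup slid about 10 mm on its seat before I lifted it.
- Wrist-camera estimates of the narrow cup on the mat were off by about 25–40 mm, so I picked it up again from the recorded release position.
- Setting the pot down briefly read 31 N at the wrist and setting the wide cup down 19 N, both well under 120 N. After the pot's touch I lifted it slightly, moved it about 3 mm towards the middle, and then released it.

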